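Service the furnace's gas conditioning station

ROBOT

A 6-joint arm with a two-finger parallel gripper is mounted at the origin on the work surface. World frame = base frame: x ahead of the robot, y to its left, z up, the work surface at z = 0. Lengths are in m, angles in rad, forces in N, time in s.
With the tool pointing down it reaches from about 0.425 to 0.95 m from the base axis. Payload 3.5 kg.
Tool frame: the origin (TCP) lies midway between the tips of the shut fingers; the grasp point (between the pads) lies 19 mm behind it; z points along the fingers, y is the line along which they close (so a half turn about z gives the same grasp; the last joint's range is limited). The gripper opens to 85 mm and grips with 20 to 120 N. Pads are 22 mm wide; open, the fingers measure 114 mm over their backs; the gripper's body (76 mm by 85 mm) begins 54 mm behind the grasp point. The pads swing forward as they close: fully open they stand 13 mm farther back than shut.
Start: joints at [0.954, 0.286, 1.577, -0, 1.279, -0.15], TCP at [0.304, 0.603, 0.231] pointing down, gripper open.
Joint ranges: [-2.77, 2.77], [-0.9, 2.22], [0.21, 2.48], [-1.53, 4.67], [0.24, 2.81], [-2.84, 2.84]. Speed limits (rad/s): [2.79, 2.79, 3.14, 3.14, 3.14, 3.14].

INTERFACE

Orientations are given as a unit quaternion [x, y, z, w].
In Python, from plant import * gives the robot as it stands.
- The arm moves only by the tool move_arm, never from a script. Its argument "moves" is a list of rows, each a list of 3 entries, a list of its own where there are three numbers: the opening, from 0 (shut) to 1 (fully open), then the shift along the tool's x, y, z in m, then the turn, a rotation vector about the tool's x, y, z in rad. A call has exactly 10 rows; each row shifts and turns the commanded pose from where the row before left it, along the tool's axes as they then stand; what a row does not reach is not made up. A row lasts 1/12 s, in which the tool goes at most 41.7 mm and 7.16 degrees, less where a joint would pass 70% of its speed; a pose out of reach is approached as far as the arm can. A call is refused whole if a number of a shift passes 0.0417 or a number of a turn 0.125, either way. A call with a gripper value outside its range is refused whole. The fingers move at their own pace and stop on an object; "grip_force" is the grip in N (left out, the last holds). Time passes only in rows, so rows that do not move let the fingers close, or fill a call up. It gives the time, the measured TCP pose, the force, the opening and the grip force at its end, in the units of the state.
- get_state(): the state, without advancing time (a new reading comes with each control period).
- read_camera(name): name is "scene" or "top" or "wrist"; returns the picture (480x640x3 uint8, red, green, blue); there is no depth.
- camera_params(name): a dict with "fx", "fy", "cx", "cy" (pixels), "rvec" (rotation vector, rad) and "tvec" (3), from world to camera coordinates, as OpenCV has them; the wrist camera has in their place "tool_from_camera" (4x4, takes a point from camera to tool coordinates, whose origin is the TCP and whose axes are the flange's). Camera axes: x right, y down, z forward; pixel columns grow to the right and rows downward; lengths in m; the calibration is good to about 2 mm. A picture is of the moment at which its call begins: read the wrist's pose just before it. camera_params takes no time and is no camera call.
- sign_off(): hands the job in; it is judged then, once.
The state is a dict: "time": time; "qpos": joint angles; "dq": joint speeds; "joint_efforts": joint torques, N m; "eef_pos": TCP position; "tcp_rot": TCP orientation; "contact_force": force on the tool from outside, world axes, zero at the start; "wrist_torque": the same for the moment, N m; "opening": opening from 0.0 (shut) to 1.0 (fully open); "finger_force": force on a finger pad.
Only numpy, scipy, OpenCV 4.12 (cv2) and the standard library are available. Lean on these libraries where they do the work, as an engineer would, in place of code of your own. Each camera call takes 0.05 s, during which the arm holds its last target. There are 200 camera calls.

TASK

Get the furnace's gas conditioning station ready for the next run: free each spent pink cartridge from its push-fit port by holding the blue release collar in, put it in the yellow tray, and push every fresh blue cartridge from the rack into a free port until it locks. Set the flow meter down over the two pegs of its dock with the red clamp handle still open, then turn the handle clockwise a quarter turn to its stop so that the meter is drawn down tight. Leave the tools, the cup and the brass fitting on the bench where they are.

Things in the scene. Friction and masses are not known exactly. Their poses are not given: they have to be found in the camera images.
- station: gas conditioning station, fixed: grey base plate 150 mm (x) by 390 mm (y), 14 mm thick. Origin at its underside centre, x away from the robot, yaw within 0.15 rad. Its left (+y) part is a manifold block, top at z = 58 mm, with three push-fit ports 80 mm apart along y; its right (-y) part is the dock of the flow meter, with the red clamp handle in front of it (-x)
- port1 (a point): push-fit port 1 of 3 (leftmost): point on its vertical bore axis level with the manifold top, axes as station. Bore 22 mm. Locked cartridge: tip 26 mm below this point, body from 18 mm above it. Unlocked in the bore: a sprung valve lifts the tip to 11 to 17 mm below. To lock: push down to tip 28 mm below (the stop), 8 to 15 N; then it cannot be pulled out
- port2 (a point): push-fit port 2 of 3 (middle): point on its vertical bore axis level with the manifold top, axes as station. Bore 22 mm. Locked cartridge: tip 26 mm below this point, body from 18 mm above it. Unlocked in the bore: a sprung valve lifts the tip to 11 to 17 mm below. To lock: push down to tip 28 mm below (the stop), 8 to 15 N; then it cannot be pulled out
- port3 (a point): push-fit port 3 of 3 (rightmost): point on its vertical bore axis level with the manifold top, axes as station. Bore 22 mm. Locked cartridge: tip 26 mm below this point, body from 18 mm above it. Unlocked in the bore: a sprung valve lifts the tip to 11 to 17 mm below. To lock: push down to tip 28 mm below (the stop), 8 to 15 N; then it cannot be pulled out
- collar1 (a joint): how far the blue release collar of port 1 is pressed in, m, 0 to 0.005; springs back. A flat ring 64 mm outside, 23 mm inside, 6 mm thick, its top 14 mm above the port point. 5 N starts it, 8.5 N presses it fully. Beyond 4.5 mm the catches are open and the cartridge jumps up 9 mm by itself; if let go then, it stays up, unlocked. Pushing a cartridge in also dips it
- collar2 (a joint): how far the blue release collar of port 2 is pressed in, m, 0 to 0.005; springs back. A flat ring 64 mm outside, 23 mm inside, 6 mm thick, its top 14 mm above the port point. 5 N starts it, 8.5 N presses it fully. Beyond 4.5 mm the catches are open and the cartridge jumps up 9 mm by itself; if let go then, it stays up, unlocked. Pushing a cartridge in also dips it
- collar3 (a joint): how far the blue release collar of port 3 is pressed in, m, 0 to 0.005; springs back. A flat ring 64 mm outside, 23 mm inside, 6 mm thick, its top 14 mm above the port point. 5 N starts it, 8.5 N presses it fully. Beyond 4.5 mm the catches are open and the cartridge jumps up 9 mm by itself; if let go then, it stays up, unlocked. Pushing a cartridge in also dips it
- dock (a point): dock centre, on the metal seat 22 mm above the bench, axes as station. Two steel pegs with tapered tops stand 20 mm above the seat at (-12, +29) mm, 14 mm thick, and (-12, -29) mm, 10 mm thick. A sprung gasket holds the meter's foot 4 mm above the seat until it is clamped
- cam_axis (a point): point on the vertical axis of the red clamp handle, 80 mm above the bench, 72 mm in front (station -x) of the dock centre. The handle is a bar 66 mm long, 14 mm wide, centred on the axis, from 74 to 98 mm above the bench when open and 8 mm lower when closed. Under it a steel finger points as the white mark does
- cam (a joint): clamp handle angle, rad: 0 open (bar along station y, finger to +y), grows clockwise seen from above to the stop at 1.5 (bar along station x, finger over the front edge of the meter's foot, pulling it down 4 mm). Starts at 0 to 0.2, takes up to about 0.3 N m, stays where left
- meter: flow meter, loose, 0.42 kg. Foot plate 100 (x) by 84 (y) by 14 mm, through holes 16.4 mm wide at (-12, +29) and 12.4 mm wide at (-12, -29); white column 36 (x) by 44 mm (y) centred at x = +28, from 14 to 110 mm up, scale on its -x face; fits one way round. Origin at the foot's underside centre: docked, it is over the dock centre with station's axes. Starts within 0.5 rad of the robot's x
- tray: yellow open tray for spent cartridges, loose, 0.5 kg, 150 mm (x) by 200 mm (y), walls 50 mm high and 5 mm thick, floor 5 mm thick. Origin at the underside centre, yaw within 0.12 rad at the start
- fresh1: fresh (blue) purifier cartridge, 76 mm long, 0.11 kg. Origin at the tip of its steel stem, z up its axis: stem 20 mm across up to z = 44 mm (taper over the lowest 9 mm, catch groove at 14 to 24 mm), then a body 38 mm across to z = 76 mm with white end caps. Starts hung by its body in the fixed white rack (80 by 230 mm, 52 mm tall, holes 70 mm apart along y), x across it. None if absent
- fresh2: fresh (blue) purifier cartridge, 76 mm long, 0.11 kg. Origin at the tip of its steel stem, z up its axis: stem 20 mm across up to z = 44 mm (taper over the lowest 9 mm, catch groove at 14 to 24 mm), then a body 38 mm across to z = 76 mm with white end caps. Starts hung by its body in the fixed white rack (80 by 230 mm, 52 mm tall, holes 70 mm apart along y), x across it. None if absent
- fresh3: fresh (blue) purifier cartridge, 76 mm long, 0.11 kg. Origin at the tip of its steel stem, z up its axis: stem 20 mm across up to z = 44 mm (taper over the lowest 9 mm, catch groove at 14 to 24 mm), then a body 38 mm across to z = 76 mm with white end caps. Starts hung by its body in the fixed white rack (80 by 230 mm, 52 mm tall, holes 70 mm apart along y), x across it. None if absent
- spent1: spent (pink) purifier cartridge, 76 mm long, 0.11 kg. Origin at the tip of its steel stem, z up its axis: stem 20 mm across up to z = 44 mm (taper over the lowest 9 mm, catch groove at 14 to 24 mm), then a body 38 mm across to z = 76 mm with white end caps. If present it starts locked in port 1. None if absent
- spent2: spent (pink) purifier cartridge, 76 mm long, 0.11 kg. Origin at the tip of its steel stem, z up its axis: stem 20 mm across up to z = 44 mm (taper over the lowest 9 mm, catch groove at 14 to 24 mm), then a body 38 mm across to z = 76 mm with white end caps. If present it starts locked in port 2. None if absent
- spent3: spent (pink) purifier cartridge, 76 mm long, 0.11 kg. Origin at the tip of its steel stem, z up its axis: stem 20 mm across up to z = 44 mm (taper over the lowest 9 mm, catch groove at 14 to 24 mm), then a body 38 mm across to z = 76 mm with white end caps. If present it starts locked in port 3. None if absent
- screwdriver: screwdriver with yellow handle, 190 mm, lying behind the station; bystander, leave alone. Origin under its middle
- wrench: steel wrench, 160 mm, lying beside the rack or tray; bystander, leave alone. Origin under its middle
- leak_bottle: white bottle, fixed, 56 mm across, 150 mm tall; bystander, leave alone. Origin under its middle
- beaker: glass cup, 70 mm across, 85 mm tall; bystander, leave alone. Origin under its middle
- weigh_boat: white dish with screws, fixed, 92 mm across, 18 mm tall; bystander, leave alone. Origin under its middle
- tee: brass tee fitting, 70 mm; bystander, leave alone. Origin under its middle
There are look-alikes about, which are no part of the job. Leave any black look-alike of the fresh1 alone. Of the things that look like the tray, the larger one is meant.

How it is judged:
By the outcome, as a careful person would: the job done as asked, in the order asked, and still so for the second after the job is handed in, with the robot touching nothing.
Of spent1, spent2, spent3 only 1 to 2 are there at a start; the rules pass over those that are not, and their reading is None.
Of fresh1, fresh2, fresh3 only 2 to 3 are there at a start; the rules pass over those that are not, and their reading is None.
At some moment in a run one of meter, tray may be knocked a few centimetres aside while the robot is not near it.
It also fails if it takes over 210 s, if anything falls off the work surface, if the arm or the gripper's body presses on something with over 40 N, if the wrist force passes 120 N, or if a joint passes its speed limit or range.

## Working session

There is one attempt and no reset: what is moved stays moved. The work goes in short steps, Python scripts to look and compute and a tool call to move; the robot and the scene stay as the last step left them, time stands still between calls to the robot, and variables do not carry over. Pictures are saved under pics/ and viewed, at most 14 in all, crops included, and the job is handed in when it is done.

Besides the shell and the picture viewer there is one more tool, called after "Request:" as name(argument=value, ...) on one line, values as JSON. move_arm: Moves the arm, as the interface text tells. Its arguments: {"type":"object","properties":{"moves":{"type":"array"},"grip_force":{"type":"number"}},"required":["moves"]}

```bash
ls; mkdir -p pics
python3 - <<'E'
from plant import *
import cv2
s=get_state();print(s)
for n in("top","scene"):
    cv2.imwrite(f"pics/{n}0.png",read_camera(n)[:,:,::-1]);print(n,camera_params(n))
print(camera_params("wrist"))
E
```

```text
pics
{'time': 0.0, 'qpos': array([ 9.53976384e-01,  2.87184486e-01,  1.57817659e+00,  2.11546935e-06,
        1.27862707e+00, -1.49998377e-01]), 'dq': array([ 0.00139421,  0.0009337 , -0.0010863 ,  0.00219418,  0.00080942,
       -0.00071694]), 'joint_efforts': array([ 8.24761701e-04, -4.05975223e+01, -2.92625409e+01, -7.07664958e-05,
        5.75578961e-03,  4.06708395e-06]), 'eef_pos': array([0.30336785, 0.60224383, 0.22993487]), 'tcp_rot': array([ 2.31297287e-01,  9.72882383e-01, -1.11040423e-03, -4.48996847e-04]), 'contact_force': array([-0.39024523,  0.65993737,  0.49748544]), 'wrist_torque': array([ 0.01187444, -0.01858996, -0.00394587]), 'finger_force': 0.0, 'opening': 1.0029151045707734}
top {'fx': 527.271750608615, 'fy': 527.271750608615, 'cx': 316.7404048873842, 'cy': 246.2611993621658, 'rvec': array([ 2.0920435 , -2.15220574,  0.17930663]), 'tvec': array([0.04174157, 0.48095202, 1.6189166 ])}
scene {'fx': 518.4410728266731, 'fy': 518.4410728266731, 'cx': 328.49632073017784, 'cy': 240.79978430889523, 'rvec': array([ 1.16612591,  2.25494864, -1.03646242]), 'tvec': array([ 0.27970199, -0.186796  ,  1.62555109])}
{'fx': 380.1816478785382, 'fy': 380.1816478785382, 'cx': 319.6623857316704, 'cy': 245.36108113110478, 'tool_from_camera': array([[ 2.64643787e-05, -9.66443609e-01, -2.56878863e-01,
         6.39374001e-02],
       [ 9.99999952e-01, -5.35378618e-05,  3.04445843e-04,
        -9.19966490e-04],
       [-3.07982484e-04, -2.56878858e-01,  9.66443561e-01,
        -1.41483009e-01],
       [ 0.00000000e+00,  0.00000000e+00,  0.00000000e+00,
         1.00000000e+00]])}
```

View pics/top0.png

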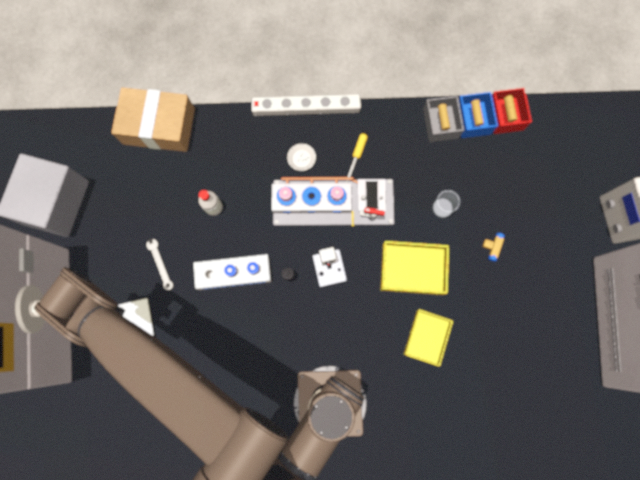

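View pics/scene0.png

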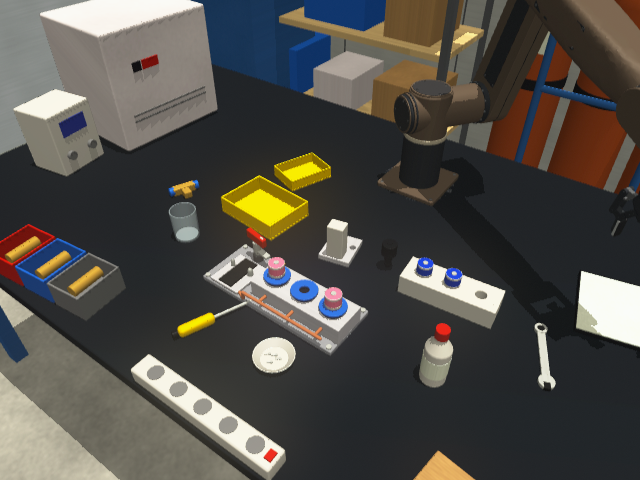

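Top view: spent (pink) sit in port 1 (286,193) and port 3 (337,193), and port 2 (312,196) is empty. Two blue fresh cartridges are in the rack at (231,271) and (254,268). The meter is at (329,266), with its column towards +x. The red handle is at (373,212).

Look-alikes:
- **Cartridge:** the black one at (288,273) is a decoy. The blue ones at (231,271) and (254,268) are the fresh cartridges.
- **Tray:** the yellow trays are at (415,267), large, and (428,337), small. I choose the large one.

```bash
cat > h.py <<'E'
from plant import *
import numpy as np, cv2
from scipy.spatial.transform import Rotation as R
def pose():
    s=get_state(); T=np.eye(4); T[:3,:3]=R.from_quat(s["tcp_rot"]).as_matrix(); T[:3,3]=s["eef_pos"]; return T
def cam(n,T=None):
    p=camera_params(n); K=np.array([[p["fx"],0,p["cx"]],[0,p["fy"],p["cy"]],[0,0,1]])
    if n=="wrist": W=(pose() if T is None else T)@p["tool_from_camera"]
    else:
        W=np.eye(4); r=R.from_rotvec(p["rvec"]).as_matrix(); W[:3,:3]=r.T; W[:3,3]=-r.T@p["tvec"]
    return K,W
def ray(n,px,z,T=None):
    K,W=cam(n,T); d=W[:3,:3]@np.linalg.solve(K,[px[0],px[1],1]); o=W[:3,3]
    return o+d*(z-o[2])/d[2]
def proj(n,X,T=None):
    K,W=cam(n,T); c=W[:3,:3].T@(np.asarray(X)-W[:3,3]); return (K@c/c[2])[:2]
def blobs(img,lo,hi,amin=20):
    m=cv2.inRange(cv2.cvtColor(img,cv2.COLOR_RGB2HSV),lo,hi)
    return sorted([c for c in cv2.findContours(m,cv2.RETR_EXTERNAL,cv2.CHAIN_APPROX_NONE)[0] if cv2.contourArea(c)>amin],key=cv2.contourArea,reverse=True)
BLUE=((100,120,60),(125,255,255)); PINK=((160,40,90),(179,170,255)); YEL=((22,150,120),(35,255,255)); RED=((0,190,120),(4,255,255))
def yaw(): return R.from_matrix(pose()[:3,:3]@np.diag([-1,1,-1])).as_euler('zyx')[0]
def plan(x,y,z,w):
    """remaining shift in present tool axes and turn about tool z"""
    T=pose(); d=T[:3,:3].T@(np.array([x,y,z])-T[:3,3]); print("shift tool mm",np.round(d*1000,1),"turn tool z",round(-(w-yaw()),3))
    tilt=R.from_matrix(T[:3,:3].T@(R.from_euler('z',w).as_matrix()@np.diag([-1,1,-1]))).as_rotvec(); print("full rotvec",np.round(tilt,4))
E
python3 - <<'E'
from h import *
im=cv2.imread("pics/top0.png")[:,:,::-1].copy()
for n,c,z in(("blue",BLUE,.072),("pink",PINK,.108),("yel",YEL,.05),("red",RED,.098)):
    for b in blobs(im,*c):
        (x,y),s,a=cv2.minAreaRect(b); 
        if 80<y<400 and x<540: print(n,(round(x),round(y)),np.round(s),round(a),cv2.contourArea(b),np.round(ray("top",(x,y),z)[:2],3))
for n,px,z in(("fr1",(231,271),.084),("fr2",(254,268),.084),("meter",(329,266),.014),("coltop",(327,255),.11)): print(n,np.round(ray("top",px,z),3))
cv2.imwrite("pics/c.png",cv2.resize(im[160:310,180:460,::-1],None,fx=2.8,fy=2.8,interpolation=2))
E
```

```text
blue (477, 115) [42. 36.] 84 1267.0 [ 0.891 -0.501]
blue (311, 196) [16. 16.] 90 205.5 [0.638 0.042]
blue (252, 268) [9. 9.] 90 63.0 [0.416 0.227]
blue (230, 270) [8. 9.] 90 61.0 [0.41  0.298]
blue (287, 199) [10. 17.] 72 40.5 [0.631 0.117]
blue (336, 198) [17. 10.] 11 35.0 [ 0.628 -0.037]
blue (492, 259) [9. 4.] 11 27.0 [ 0.422 -0.509]
blue (500, 234) [4. 8.] 90 22.5 [ 0.499 -0.54 ]
pink (286, 193) [12. 11.] 45 98.0 [0.64  0.119]
pink (337, 193) [12. 10.] 90 96.5 [ 0.635 -0.039]
yel (415, 267) [67. 50.] 4 3136.0 [ 0.405 -0.275]
yel (428, 338) [38. 48.] 17 231.5 [ 0.189 -0.302]
yel (360, 145) [ 9. 25.] 21 175.0 [ 0.812 -0.122]
red (512, 111) [39. 34.] 85 1081.5 [ 0.892 -0.606]
fr1 [0.406 0.292 0.084]
fr2 [0.413 0.221 0.084]
meter [ 0.422 -0.009  0.014]
coltop [ 0.442 -0.003  0.11 ]
```

View pics/c.png

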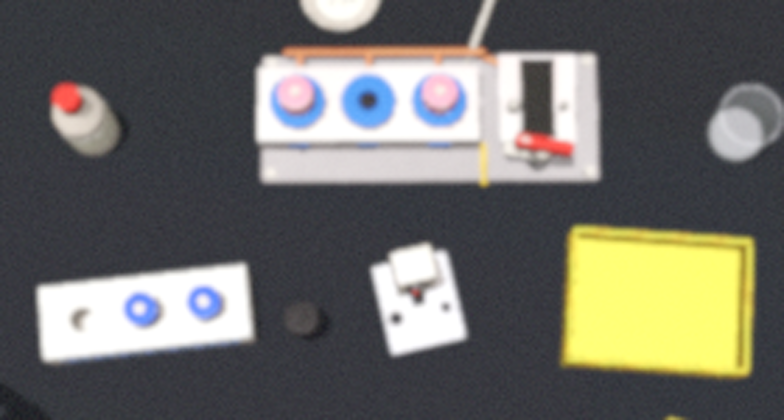

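The crop confirms the choice: pinks in ports 1 and 3, blue fresh at (142,310) and (205,303), a black decoy at (303,320), the large tray on the right, and the meter column on the far side. Next I move above the ports.

Request:
move_arm(moves=[[1,[0,0,0],[0,0,-0.109]],[1,[0,0,0],[0,0,-0.109]],[1,[0,0,0],[0,0,-0.109]],[1,[0,0,0],[0,0,-0.109]],[1,[-0.022,-0.0296,0],[0,0,0]],[1,[-0.022,-0.0296,0],[0,0,0]],[1,[-0.022,-0.0296,0],[0,0,0]],[1,[-0.022,-0.0296,0],[0,0,0]],[1,[-0.022,-0.0296,0],[0,0,0]],[1,[-0.022,-0.0296,0],[0,0,0]]])

```text
time: 0.93
eef_pos: [0.4306, 0.4195, 0.2307]
tcp_rot: [0.015, 1.0, -0.0, -0.0]
contact_force: [0.5, -0.3, 0.2]
opening: 1.002
finger_force: 0.0
```

Request:
move_arm(moves=[[1,[-0.022,-0.0296,0],[0,0,0]],[1,[-0.022,-0.0296,0],[0,0,0]],[1,[-0.022,-0.0296,0],[0,0,0]],[1,[-0.022,-0.0296,0],[0,0,0]],[1,[-0.022,-0.0296,0],[0,0,0]],[1,[-0.022,-0.0296,0],[0,0,0]],[1,[-0.022,-0.0296,0],[0,0,0]],[1,[-0.022,-0.0296,0],[0,0,0]],[1,[-0.022,-0.0296,0],[0,0,0]],[1,[-0.022,-0.0296,0],[0,0,0]]])

```text
time: 1.77
eef_pos: [0.6414, 0.1169, 0.2307]
tcp_rot: [0.015, 1.0, 0.0, -0.001]
contact_force: [0.3, -0.3, 0.0]
opening: 0.999
finger_force: 0.0
```

Run:
```python
from h import *
T=pose();im=read_camera("wrist");np.save("T1.npy",T);cv2.imwrite("pics/w1.png",im[:,:,::-1]);print(T.round(4),yaw())
for n,c,z in(("blue",BLUE,.072),("pink",PINK,.108),("red",RED,.098)):
    for b in blobs(im,*c,amin=80):
        (x,y),s,a=cv2.minAreaRect(b); print(n,(round(x),round(y)),np.round(s),round(a),cv2.contourArea(b),np.round(ray("wrist",(x,y),z,T)[:2],4))
```

```text
[[-9.995e-01  3.090e-02 -1.000e-03  6.414e-01]
 [ 3.090e-02  9.995e-01  1.000e-04  1.169e-01]
 [ 1.000e-03  0.000e+00 -1.000e+00  2.307e-01]
 [ 0.000e+00  0.000e+00  0.000e+00  1.000e+00]] -0.035632826215371456
blue (225, 227) [76. 72.] 27 4313.0 [0.6385 0.0391]
blue (131, 225) [79. 61.] 60 2002.0 [ 0.6346 -0.0358]
blue (322, 225) [72. 76.] 86 1796.5 [0.6397 0.1178]
pink (322, 238) [49. 50.] 56 1944.5 [0.6418 0.1176]
pink (100, 240) [48. 50.] 90 1863.5 [ 0.6382 -0.0415]
pink (126, 227) [49. 25.] 60 488.0 [ 0.6295 -0.0215]
pink (322, 214) [13. 42.] 89 97.0 [0.6245 0.1179]
```

View pics/w1.png

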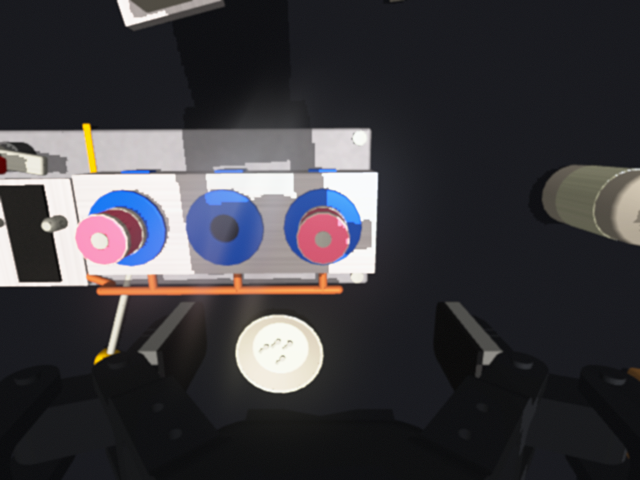

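The wrist picture shows the port 1 pink at (322,238), the empty port 2 at (225,227) and the port 3 pink at (100,240). Now I half close the fingers and descend over port 1.

Request:
move_arm(moves=[[0.54,[0,0,0],[0,0,0]],[0.54,[0,0.0007,0.01],[0,0,-0.008]],[0.54,[0,0,0.02],[0,0,0]],[0.54,[0,0,0.02],[0,0,0]],[0.54,[0,0,0.02],[0,0,0]],[0.54,[0,0,0.02],[0,0,0]],[0.54,[0,0,0.02],[0,0,0]],[0.54,[0,0,0.02],[0,0,0]],[0.54,[0,0,0.01],[0,0,0]],[0.54,[0,0,0],[0,0,0]]], grip_force=60)

```text
time: 2.65
eef_pos: [0.6376, 0.1206, 0.0872]
tcp_rot: [0.01, 1.0, -0.0, -0.004]
contact_force: [-0.1, 0.1, 0.3]
opening: 0.543
finger_force: 0.0
```

Request:
move_arm(moves=[[0.54,[0,0,0.003],[0,0,0]],[0.54,[0,0,0.003],[0,0,0]],[0.54,[0,0,0.003],[0,0,0]],[0.54,[0,0,0.003],[0,0,0]],[0.54,[0,0,0.003],[0,0,0]],[0.54,[0,0,0.002],[0,0,0]],[0.54,[0,0,0.002],[0,0,0]],[0.54,[0,0,0.002],[0,0,0]],[0.54,[0,0,0],[0,0,0]],[0.54,[0,0,0],[0,0,0]]])

```text
time: 3.48
eef_pos: [0.641, 0.1192, 0.0702]
tcp_rot: [0.011, 1.0, -0.0, -0.0]
contact_force: [-0.5, 0.1, -0.3]
opening: 0.537
finger_force: 0.0
```

Request:
move_arm(moves=[[0.54,[0,-0.0012,0.002],[0,0,0]],[0.54,[0,0,0.001],[0,0,0]],[0.54,[0,0,0.001],[0,0,0]],[0.54,[0,0,0.001],[0,0,0]],[0.54,[0,0,0.001],[0,0,0]],[0.54,[0,0,0],[0,0,0]],[0.54,[0,0,0],[0,0,0]],[0.54,[0,0,0],[0,0,0]],[0.54,[0,0,0],[0,0,0]],[0.54,[0,0,0],[0,0,0]]])

```text
time: 4.32
eef_pos: [0.6415, 0.1184, 0.0659]
tcp_rot: [0.011, 1.0, 0.0, 0.0]
contact_force: [-1.8, 1.8, 7.3]
opening: 0.54
finger_force: 3.6
```

Request:
move_arm(moves=[[0.54,[0,0,0.001],[0,0,0]],[0.54,[0,0,0.001],[0,0,0]],[0.54,[0,0,0.001],[0,0,0]],[0.54,[0,0,0.001],[0,0,0]],[0.54,[0,0,0.001],[0,0,0]],[0.54,[0,0,0],[0,0,0]],[0.54,[0,0,0],[0,0,0]],[0.54,[0,0,0],[0,0,0]],[0.54,[0,0,0],[0,0,0]],[0.54,[0,0,0],[0,0,0]]])

```text
time: 5.15
eef_pos: [0.6416, 0.1184, 0.0646]
tcp_rot: [0.011, 1.0, -0.0, -0.0]
contact_force: [-9.8, 0.3, 21.5]
opening: 0.541
finger_force: 10.7
```

Run:
```python
from h import *
T=pose();im=read_camera("wrist");s=get_state();print(s["contact_force"],s["eef_pos"],s["wrist_torque"])
for b in blobs(im,*PINK,amin=80):
    (x,y),q,a=cv2.minAreaRect(b); print((round(x),round(y)),np.round(q),cv2.contourArea(b))
    for z in(.108,.117): print(proj("wrist",[.6415,.1176,z],T).round())
cv2.imwrite("pics/w2.png",im[:,:,::-1])
```

```text
[-9.75639492  1.36436161 21.80863959] [0.64161447 0.1184166  0.0645652 ] [ 0.12661492  1.76495687 -0.01194571]
(324, 373) [ 84. 133.] 8907.0
[321. 372.]
[321. 391.]
(321, 319) [ 53. 114.] 2350.5
[321. 372.]
[321. 391.]
```

View pics/w2.png

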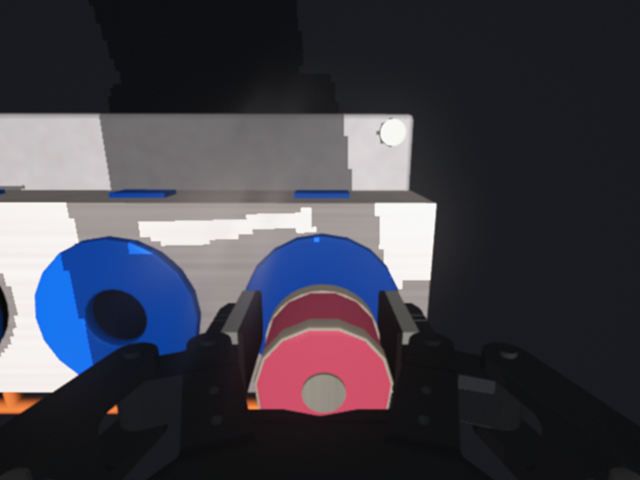

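The grey cap centre at (324,393) matches a top height of 117 mm, so the cartridge has jumped up and is free. I rise 10 mm, grip and lift slowly.

Request:
move_arm(moves=[[0.54,[0,0,-0.005],[0,0,0]],[0.54,[0,0,-0.006],[0,0,0]],[0.54,[0,0,-0.003],[0,0,0]],[0.3,[0,0,0],[0,0,0]],[0.3,[0,0,0],[0,0,0]],[0.3,[0,0,0],[0,0,0]],[0.3,[0,0,0],[0,0,0]],[0.3,[0,0,0],[0,0,0]],[0.3,[0,0,-0.003],[0,0,0]],[0.3,[0,0,-0.003],[0,0,0]]], grip_force=60)

```text
time: 6.03
eef_pos: [0.6407, 0.1179, 0.0779]
tcp_rot: [0.011, 1.0, -0.0, -0.0]
contact_force: [2.6, 0.0, -2.6]
opening: 0.43
finger_force: 60.0
```

Request:
move_arm(moves=[[0.3,[0,0,-0.01],[0,0,0]],[0.3,[0,0,-0.02],[0,0,0]],[0.3,[0,0,-0.026],[0,0,0]],[0.3,[0,0,-0.026],[0,0,0]],[0.3,[0,0,-0.026],[0,0,0]],[0.3,[0.0178,-0.0298,0],[0,0,0]],[0.3,[0.0178,-0.0298,0],[0,0,0]],[0.3,[0.0178,-0.0298,0],[0,0,0]],[0.3,[0.0178,-0.0298,0],[0,0,0]],[0.3,[0.0178,-0.0298,0],[0,0,0]]])

```text
time: 6.87
eef_pos: [0.5465, -0.0297, 0.1872]
tcp_rot: [0.011, 1.0, 0.0, -0.001]
contact_force: [0.9, 0.9, -0.8]
opening: 0.43
finger_force: 62.9
```

Request:
move_arm(moves=[[0.3,[0.0178,-0.0298,0],[0,0,0]],[0.3,[0.0178,-0.0298,0],[0,0,0]],[0.3,[0.0178,-0.0298,0],[0,0,0]],[0.3,[0.0178,-0.0298,0],[0,0,0]],[0.3,[0.0178,-0.0298,0],[0,0,0]],[0.3,[0.0178,-0.0298,0],[0,0,0]],[0.3,[0.0178,-0.0298,0],[0,0,0]],[0.3,[0,0,0],[0,0,0]],[0.3,[0,0,0],[0,0,0]],[0.3,[0,0,0],[0,0,0]]])

```text
time: 7.7
eef_pos: [0.4189, -0.2341, 0.1873]
tcp_rot: [0.012, 1.0, 0.001, -0.0]
contact_force: [-0.0, 0.3, -1.4]
opening: 0.426
finger_force: 62.9
```

Run:
```python
from h import *
T=pose();im=read_camera("wrist");cv2.imwrite("pics/w3.png",im[:,:,::-1]);print(T[:3,3],yaw(),get_state()["opening"])
for b in blobs(im,*YEL,amin=500):
    r=cv2.minAreaRect(b);print(r, [np.round(ray("wrist",p,.05,T)[:2],3) for p in cv2.boxPoints(r)])
for b in blobs(im,*PINK,amin=80): print(cv2.minAreaRect(b))
```

```text
[ 0.41885133 -0.23410739  0.18725934] -0.02223714222644791 0.4325547183638118
((253.8736114501953, 212.32989501953125), (286.0062255859375, 199.24342346191406), 4.573921203613281) [array([ 0.469, -0.407]), array([ 0.323, -0.371]), array([ 0.342, -0.174]), array([ 0.494, -0.182])]
((207.0, 15.0), (30.0, 90.0), 90.0) [array([ 0.262, -0.333]), array([ 0.263, -0.275]), array([ 0.28 , -0.276]), array([ 0.279, -0.336])]
((319.0, 365.5), (99.0, 122.0), 90.0)
((321.3437194824219, 307.3511962890625), (105.11421966552734, 45.32902145385742), 2.1816415786743164)
```

View pics/w3.png

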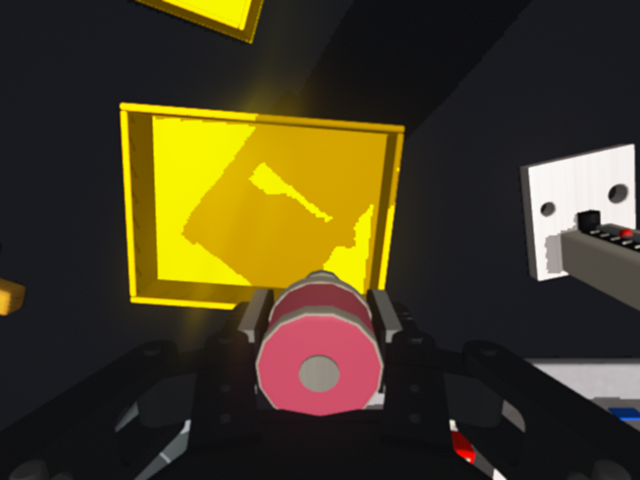

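Tray rim corners are at (122,104), (403,127) and (133,303), so the tray has not moved, and the cartridge is held upright at (319,372). I lower it, release, rise, and go on to port 3.

Request:
move_arm(moves=[[0.3,[0.008,-0.011,0],[0,0,0]],[0.3,[0,0,0.03],[0,0,0]],[0.3,[0,0,0.03],[0,0,0]],[0.3,[0,0,0.03],[0,0,0]],[0.3,[0,0,0.03],[0,0,0]],[0.3,[0,0,0.015],[0,0,0]],[0.3,[0,0,0.007],[0,0,0]],[0.3,[0,0,0],[0,0,0]],[0.3,[0,0,0],[0,0,0]],[0.3,[0,0,0],[0,0,0]]])

```text
time: 8.58
eef_pos: [0.4124, -0.2459, 0.047]
tcp_rot: [0.011, 1.0, -0.001, 0.001]
contact_force: [-0.3, -0.3, -0.7]
opening: 0.431
finger_force: 62.9
```

Request:
move_arm(moves=[[0.58,[0,0,0],[0,0,0]],[0.58,[0,0,0],[0,0,0]],[0.58,[0,0,0],[0,0,0]],[0.58,[0,0,-0.015],[0,0,0]],[0.58,[0,0,-0.03],[0,0,0]],[0.58,[0,0,-0.035],[0,0,0]],[0.58,[0,0,-0.035],[0,0,0]],[0.58,[0,0,-0.027],[0,0,0]],[0.54,[0,0,0],[0,0,0]],[0.54,[0,0,0],[0,0,0]]])

```text
time: 9.42
eef_pos: [0.4121, -0.2464, 0.1901]
tcp_rot: [0.011, 1.0, -0.002, 0.002]
contact_force: [-1.1, 1.0, 0.1]
opening: 0.537
finger_force: 0.0
```

Run:
```python
from h import *
print(pose()[:3,3]);im=read_camera("wrist");cv2.imwrite("pics/w4.png",im[:,:,::-1]);
for b in blobs(im,*PINK,amin=80): print(cv2.minAreaRect(b))
plan(.6375,-.0415,.187,-.0226)
```

```text
[ 0.41206642 -0.24642975  0.19007134]
((321.5, 242.0), (51.0, 50.0), 0.0)
shift tool mm [-221.7  209.2    0.9] turn tool z -0.0
full rotvec [-0.001   0.0011 -0.0003]
```

Request:
move_arm(moves=[[0.54,[-0.0277,0.0261,0],[0,0,0]],[0.54,[-0.0277,0.0261,0],[0,0,0]],[0.54,[-0.0277,0.0261,0],[0,0,0]],[0.54,[-0.0277,0.0261,0],[0,0,0]],[0.54,[-0.0277,0.0261,0],[0,0,0]],[0.54,[-0.0277,0.0261,0],[0,0,0]],[0.54,[-0.0277,0.0261,0],[0,0,0]],[0.54,[-0.0277,0.0261,0],[0,0,0]],[0.54,[0,0,0.02],[0,0,0]],[0.54,[0,0,0],[0,0,0]]])

```text
time: 10.3
eef_pos: [0.6351, -0.0394, 0.161]
tcp_rot: [0.01, 1.0, 0.001, -0.005]
contact_force: [-1.0, -0.0, -1.3]
opening: 0.542
finger_force: 0.0
```

Run:
```python
from h import *
T=pose();print(T[:3,3]);im=read_camera("wrist");cv2.imwrite("pics/w5.png",im[:,:,::-1]);
for b in blobs(im,*PINK,amin=80): print(cv2.minAreaRect(b))
print([proj("wrist",[.6375,-.0415,z],T).round() for z in(.108,.117)])
plan(.6375,-.0415,.07,-.0226)
```

```text
[ 0.63513875 -0.03942426  0.16098065]
((317.0, 274.0), (65.05382537841797, 65.05381774902344), 45.0)
((317.1718444824219, 241.70477294921875), (58.00862121582031, 19.611019134521484), 1.0050859451293945)
[array([318., 273.]), array([318., 279.])]
shift tool mm [-3.7 -1.1 92.1] turn tool z 0.001
full rotvec [ 0.0016 -0.0098  0.0012]
```

Request:
move_arm(moves=[[0.54,[0,-0.0005,0.0],[0,0,0]],[0.54,[0,0,0.02],[0,0,0]],[0.54,[0,0,0.02],[0,0,0]],[0.54,[0,0,0.02],[0,0,0]],[0.54,[0,0,0.02],[0,0,0]],[0.54,[0,0,0.01],[0,0,0]],[0.54,[0,0,0.005],[0,0,0]],[0.54,[0,0,0],[0,0,0]],[0.54,[0,0,0],[0,0,0]],[0.54,[0,0,0],[0,0,0]]])

```text
time: 11.18
eef_pos: [0.6384, -0.0427, 0.0742]
tcp_rot: [0.012, 1.0, -0.0, 0.001]
contact_force: [-0.4, -0.2, 0.3]
opening: 0.542
finger_force: 0.0
```

Run:
```python
from h import *
plan(.6375,-.0415,.059,-.0226);print(get_state()["contact_force"])
```

```text
shift tool mm [ 1.   1.2 15.2] turn tool z -0.001
full rotvec [-0.0006  0.0029 -0.0005]
[-0.42305281 -0.20748366  0.34076366]
```

Request:
move_arm(moves=[[0.54,[0.001,0.001,0.003],[0,0,0]],[0.54,[0,0,0.002],[0,0,0]],[0.54,[0,0,0.002],[0,0,0]],[0.54,[0,0,0.002],[0,0,0]],[0.54,[0,0,0.002],[0,0,0]],[0.54,[0,0,0.002],[0,0,0]],[0.54,[0,0,0.002],[0,0,0]],[0.54,[0,0,0.0005],[0,0,0]],[0.54,[0,0,0],[0,0,0]],[0.54,[0,0,0],[0,0,0]]])

```text
time: 12.02
eef_pos: [0.6375, -0.0412, 0.0644]
tcp_rot: [0.011, 1.0, -0.0, -0.0]
contact_force: [-13.8, 1.3, 30.0]
opening: 0.535
finger_force: 15.0
```

Request:
move_arm(moves=[[0.54,[0,0,-0.005],[0,0,0]],[0.54,[0,0,-0.006],[0,0,0]],[0.54,[0,0,-0.003],[0,0,0]],[0.3,[0,0,0],[0,0,0]],[0.3,[0,0,0],[0,0,0]],[0.3,[0,0,0],[0,0,0]],[0.3,[0,0,0],[0,0,0]],[0.3,[0,0,0],[0,0,0]],[0.3,[0,0,-0.003],[0,0,0]],[0.3,[0,0,-0.003],[0,0,0]]])

```text
time: 12.85
eef_pos: [0.636, -0.041, 0.0753]
tcp_rot: [0.012, 1.0, 0.0, -0.0]
contact_force: [2.9, 0.4, -3.2]
opening: 0.431
finger_force: 60.2
```

Request:
move_arm(moves=[[0.3,[0,0,-0.01],[0,0,0]],[0.3,[0,0,-0.02],[0,0,0]],[0.3,[0,0,-0.026],[0,0,0]],[0.3,[0,0,-0.026],[0,0,0]],[0.3,[0,0,-0.026],[0,0,0]],[0.3,[0.022,-0.0284,0],[0,0,0]],[0.3,[0.022,-0.0284,0],[0,0,0]],[0.3,[0.022,-0.0284,0],[0,0,0]],[0.3,[0.022,-0.0284,0],[0,0,0]],[0.3,[0.022,-0.0284,0],[0,0,0]]])

```text
time: 13.68
eef_pos: [0.5212, -0.1811, 0.1847]
tcp_rot: [0.011, 1.0, 0.0, -0.001]
contact_force: [0.8, -0.3, -1.0]
opening: 0.428
finger_force: 63.6
```

Request:
move_arm(moves=[[0.3,[0.022,-0.0284,0],[0,0,0]],[0.3,[0.022,-0.0284,0],[0,0,0]],[0.3,[0.022,-0.0284,0],[0,0,0]],[0.3,[0.022,-0.0284,0],[0,0,0]],[0.3,[0.022,-0.0284,0],[0,0,0]],[0.3,[0,0,0],[0,0,0]],[0.3,[0,0,0],[0,0,0]],[0.3,[0,0,0],[0,0,0]],[0.3,[0,0,0],[0,0,0]],[0.3,[0,0,0],[0,0,0]]])

```text
time: 14.52
eef_pos: [0.4106, -0.3189, 0.1847]
tcp_rot: [0.01, 1.0, 0.0, -0.0]
contact_force: [-1.2, -0.3, -1.1]
opening: 0.429
finger_force: 63.7
```

Run:
```python
from h import *
T=pose();print(T[:3,3],get_state()["opening"]);im=read_camera("wrist");cv2.imwrite("pics/w6.png",im[:,:,::-1]);
for b in blobs(im,*PINK,amin=80): print(cv2.minAreaRect(b),ray("wrist",cv2.minAreaRect(b)[0],.081,T))
for b in blobs(im,*YEL,amin=900): print(cv2.boundingRect(b))
plan(.41,-.32,.045,-.0226)
```

```text
[ 0.41057977 -0.31885947  0.18470754] 0.4287853378780216
((319.0, 368.5), (93.0, 124.0), 90.0) [ 0.50431011 -0.32236914  0.081     ]
((429.50006103515625, 245.50003051757812), (49.497474670410156, 53.740108489990234), 45.0) [ 0.41294573 -0.24663981  0.081     ]
((320.2051696777344, 312.251953125), (106.03300476074219, 46.4979248046875), 0.5405101776123047) [ 0.45975752 -0.32058262  0.081     ]
(237, 111, 290, 218)
(264, 0, 116, 40)
(41, 262, 33, 69)
shift tool mm [  0.6  -1.1 139.7] turn tool z 0.002
full rotvec [ 0.0004 -0.0002  0.0019]
```

View pics/w6.png

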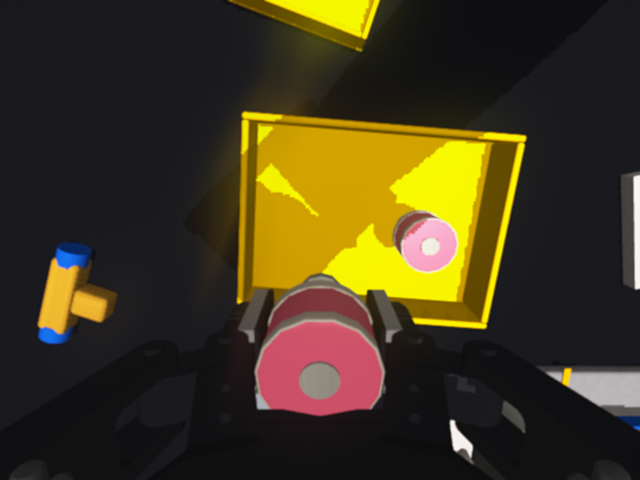

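Second cartridge is held at (319,372), and the first stands in the tray at (430,245). I place this one beside it, then go around to the rack.

Request:
move_arm(moves=[[0.3,[0,-0.001,0],[0,0,0]],[0.3,[0,0,0.03],[0,0,0]],[0.3,[0,0,0.03],[0,0,0]],[0.3,[0,0,0.03],[0,0,0]],[0.3,[0,0,0.03],[0,0,0]],[0.3,[0,0,0.013],[0,0,0]],[0.3,[0,0,0.006],[0,0,0]],[0.3,[0,0,0],[0,0,0]],[0.3,[0,0,0],[0,0,0]],[0.3,[0,0,0],[0,0,0]]])

```text
time: 15.4
eef_pos: [0.411, -0.3221, 0.0476]
tcp_rot: [0.011, 1.0, -0.001, 0.001]
contact_force: [0.1, -0.3, -0.4]
opening: 0.429
finger_force: 63.7
```

Request:
move_arm(moves=[[0.58,[0,0,0],[0,0,0]],[0.58,[0,0,0],[0,0,0]],[0.58,[0,0,0],[0,0,0]],[0.58,[0,0,-0.015],[0,0,0]],[0.58,[0,0,-0.03],[0,0,0]],[0.58,[0,0,-0.035],[0,0,0]],[0.58,[0,0,-0.035],[0,0,0]],[0.58,[0,0,-0.025],[0,0,0]],[0.65,[-0.0105,0.034,0],[0,0,0]],[0.65,[-0.0105,0.034,0],[0,0,0]]])

```text
time: 16.23
eef_pos: [0.4337, -0.2553, 0.1896]
tcp_rot: [0.013, 1.0, -0.002, 0.003]
contact_force: [0.4, 0.5, 0.4]
opening: 0.651
finger_force: 0.0
```

Request:
move_arm(moves=[[0.65,[-0.0105,0.034,0],[0,0,0]],[0.65,[-0.0105,0.034,0],[0,0,0]],[0.65,[-0.0105,0.034,0],[0,0,0]],[0.65,[-0.0105,0.034,0],[0,0,0]],[0.65,[-0.0105,0.034,0],[0,0,0]],[0.65,[-0.0105,0.034,0],[0,0,0]],[0.65,[0.0116,0.0335,0],[0,0,0]],[0.65,[0.0116,0.0335,0],[0,0,0]],[0.65,[0.0116,0.0335,0],[0,0,0]],[0.65,[0.0116,0.0335,0],[0,0,0]]])

```text
time: 17.07
eef_pos: [0.4562, 0.0855, 0.1864]
tcp_rot: [0.012, 1.0, 0.0, 0.001]
contact_force: [0.8, 0.8, 0.3]
opening: 0.652
finger_force: 0.0
```

Request:
move_arm(moves=[[0.65,[0.0116,0.0335,0],[0,0,0]],[0.65,[0.0116,0.0335,0],[0,0,0]],[0.65,[0.0116,0.0335,0],[0,0,0]],[0.65,[0.0116,0.0335,0],[0,0,0]],[0.65,[0,0,0],[0,0,0.12]],[0.65,[0,0,0],[0,0,0.12]],[0.65,[0,0,0],[0,0,0.12]],[0.65,[0,0,0],[0,0,0.12]],[0.65,[0,0,0],[0,0,0.12]],[0.65,[0,0,0],[0,0,0.12]]])

```text
time: 17.9
eef_pos: [0.4135, 0.2191, 0.1864]
tcp_rot: [0.366, 0.931, 0.0, 0.0]
contact_force: [-0.1, -0.1, 0.1]
opening: 0.651
finger_force: 0.0
```

Request:
move_arm(moves=[[0.65,[0,0,0],[0,0,0.12]],[0.65,[0,0,0],[0,0,0.12]],[0.65,[0,0,0],[0,0,0.12]],[0.65,[0,0,0],[0,0,0.12]],[0.65,[0,0,0],[0,0,0.12]],[0.65,[0,0,0],[0,0,0.12]],[0.65,[0,0,0],[0,0,0]],[0.65,[0,0,0],[0,0,0]],[0.65,[0,0,0],[0,0,0]],[0.65,[0,0,0],[0,0,0]]])

```text
time: 18.73
eef_pos: [0.4135, 0.219, 0.186]
tcp_rot: [0.667, 0.745, 0.0, 0.0]
contact_force: [-0.2, 0.5, 0.2]
opening: 0.65
finger_force: 0.0
```

Run:
```python
from h import *
T=pose();print(T[:3,3],yaw());im=read_camera("wrist");cv2.imwrite("pics/w7.png",im[:,:,::-1]);
for b in blobs(im,*BLUE,amin=80): print(cv2.minAreaRect(b),cv2.contourArea(b),ray("wrist",cv2.minAreaRect(b)[0],.084,T))
```

```text
[0.41346992 0.2189868  0.1860024 ] -1.461048022710921
((326.5, 126.0), (60.0, 57.0), 90.0) 2662.0 [0.40980255 0.29349979 0.084     ]
((323.0, 236.0), (52.0, 52.0), 0.0) 2119.0 [0.41540712 0.22453243 0.084     ]
((607.4171142578125, 375.5999450683594), (72.6609878540039, 37.1369514465332), 35.272422790527344) 1895.0 [0.6331952  0.14329197 0.084     ]
((493.6961975097656, 445.2735595703125), (19.028329849243164, 12.561670303344727), 48.012786865234375) 131.0 [0.56463829 0.07425218 0.084     ]
```

View pics/w7.png

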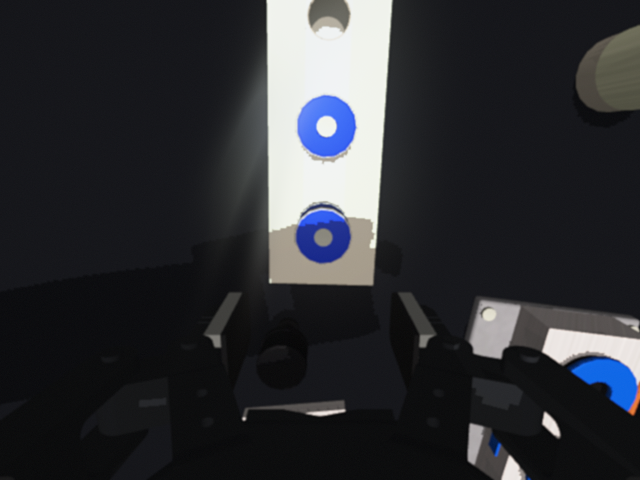

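The wrist view shows fresh at (326,126) and (323,236), both blue. I take the nearer one at (323,236).

Request:
move_arm(moves=[[0.65,[0.0053,0.0025,0],[0,0,0]],[0.65,[0,0,0.03],[0,0,0]],[0.65,[0,0,0.03],[0,0,0]],[0.65,[0,0,0.03],[0,0,0]],[0.65,[0,0,0.02],[0,0,0]],[0.65,[0,0,0.01],[0,0,0]],[0.65,[0,0,0.007],[0,0,0]],[0.65,[0,0,0],[0,0,0]],[0.65,[0,0,0],[0,0,0]],[0.65,[0,0,0],[0,0,0]]])

```text
time: 19.62
eef_pos: [0.4167, 0.225, 0.0604]
tcp_rot: [0.668, 0.744, 0.001, 0.001]
contact_force: [1.1, -0.3, 0.7]
opening: 0.645
finger_force: 0.0
```

Request:
move_arm(moves=[[0.3,[0,0,0],[0,0,0]],[0.3,[0,0,0],[0,0,0]],[0.3,[0,0,0],[0,0,0]],[0.3,[0,0,0],[0,0,0]],[0.3,[0,0,0],[0,0,0]],[0.3,[0,0,0],[0,0,0]],[0.3,[0,0,0],[0,0,0]],[0.3,[0,0,0],[0,0,0]],[0.3,[0,0,0],[0,0,0]],[0.3,[0,0,0],[0,0,0]]], grip_force=80)

```text
time: 20.45
eef_pos: [0.4166, 0.2249, 0.0606]
tcp_rot: [0.668, 0.744, 0.001, 0.001]
contact_force: [-2.1, -0.0, 5.4]
opening: 0.413
finger_force: 79.5
```

Request:
move_arm(moves=[[0.3,[0,0,-0.015],[0,0,0]],[0.3,[0,0,-0.025],[0,0,0]],[0.3,[0,0,-0.035],[0,0,0]],[0.3,[0,0,-0.035],[0,0,0]],[0.3,[0,0,-0.03],[0,0,0]],[0.3,[-0.0187,0.0304,0],[0,0,0]],[0.3,[-0.0187,0.0304,0],[0,0,0]],[0.3,[-0.0187,0.0304,0],[0,0,0]],[0.3,[-0.0187,0.0304,0],[0,0,0]],[0.3,[-0.0187,0.0304,0],[0,0,0]]])

```text
time: 21.28
eef_pos: [0.5777, 0.1471, 0.1988]
tcp_rot: [0.668, 0.744, 0.0, 0.0]
contact_force: [0.1, -1.0, -0.6]
opening: 0.418
finger_force: 80.2
```

Request:
move_arm(moves=[[0.3,[-0.0187,0.0304,0],[0,0,0]],[0.3,[-0.0187,0.0304,0],[0,0,0]],[0.3,[0,0,0],[0,0,0]],[0.3,[0,0,0.02],[0,0,0]],[0.3,[0,0,0.02],[0,0,0]],[0.3,[0,0,0.015],[0,0,0]],[0.3,[0,0,0],[0,0,0]],[0.3,[0,0,0],[0,0,0]],[0.3,[0,0,0],[0,0,0]],[0.3,[0,0,0],[0,0,0]]])

```text
time: 22.12
eef_pos: [0.642, 0.1175, 0.1459]
tcp_rot: [0.668, 0.744, 0.001, 0.001]
contact_force: [-0.1, 0.5, -1.0]
opening: 0.418
finger_force: 80.4
```

Run:
```python
from h import *
T=pose();print(T[:3,3],yaw(),get_state()["opening"]);im=read_camera("wrist");cv2.imwrite("pics/w8.png",im[:,:,::-1]);
for b in blobs(im,*BLUE,amin=80): print(cv2.minAreaRect(b),cv2.contourArea(b),ray("wrist",cv2.minAreaRect(b)[0],.072,T))
plan(.641,.1176,.12,yaw())
```

```text
[0.6419518  0.1174936  0.14585046] -1.4626316902960093 0.41846724938287194
((319.4432678222656, 335.3594665527344), (97.12185668945312, 99.98919677734375), 53.97262954711914) 7495.0 [0.64796433 0.06597565 0.072     ]
((319.5, 241.5), (79.0, 103.0), 90.0) 4790.0 [0.64146396 0.12621566 0.072     ]
((305.50054931640625, 390.55633544921875), (83.37581634521484, 47.39179611206055), 11.996898651123047) 2260.0 [0.64320876 0.02547165 0.072     ]
((320.3915710449219, 283.48675537109375), (92.04347229003906, 37.03472900390625), 1.2453641891479492) 1012.0 [0.64481228 0.10033279 0.072     ]
shift tool mm [ 0.2 -1.  25.8] turn tool z -0.0
full rotvec [ 0.0032  0.0003 -0.    ]
```

View pics/w8.png

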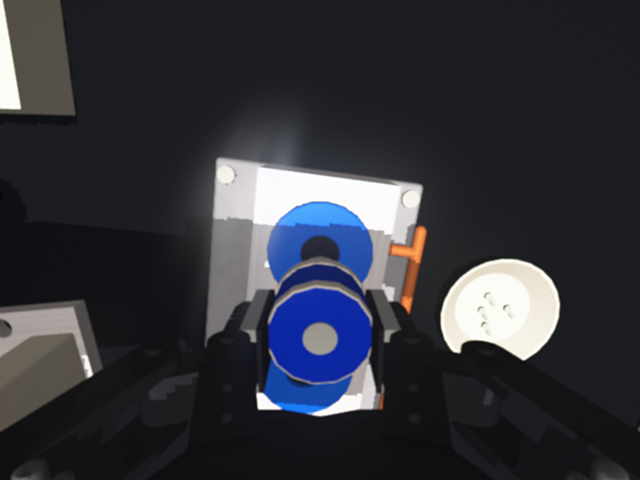

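Ring centre at (320,253) and held cap at (320,339) line up across the tool. I insert.

Request:
move_arm(moves=[[0.3,[0,0,0.008],[0,0,0]],[0.3,[0,0,0.008],[0,0,0]],[0.3,[0,0,0.006],[0,0,0]],[0.3,[0,0,0.006],[0,0,0]],[0.3,[0,0,0.006],[0,0,0]],[0.3,[0,0,0.006],[0,0,0]],[0.3,[0,0,0.004],[0,0,0]],[0.3,[0,0,0],[0,0,0]],[0.3,[0,0,0],[0,0,0]],[0.3,[0,0,0],[0,0,0]]])

```text
time: 23.0
eef_pos: [0.6413, 0.1175, 0.1001]
tcp_rot: [0.668, 0.744, 0.0, 0.0]
contact_force: [1.6, 1.9, -2.0]
opening: 0.416
finger_force: 80.0
```

Request:
move_arm(moves=[[0.3,[0,0,0.004],[0,0,0]],[0.3,[0,0,0.004],[0,0,0]],[0.3,[0,0,0.003],[0,0,0]],[0.3,[0,0,0.002],[0,0,0]],[0.3,[0,0,0.002],[0,0,0]],[0.3,[0,0,0.002],[0,0,0]],[0.3,[0,0,0.002],[0,0,0]],[0.3,[0,0,0.001],[0,0,0]],[0.3,[0,0,0],[0,0,0]],[0.3,[0,0,0],[0,0,0]]])

```text
time: 23.83
eef_pos: [0.6414, 0.1176, 0.0822]
tcp_rot: [0.668, 0.744, 0.0, 0.0]
contact_force: [-2.1, 1.9, 7.1]
opening: 0.412
finger_force: 81.1
```

Request:
move_arm(moves=[[0.3,[0,0,0.001],[0,0,0]],[0.3,[0,0,0.001],[0,0,0]],[0.3,[0,0,0.001],[0,0,0]],[0.3,[0,0,0.001],[0,0,0]],[0.3,[0,0,0.001],[0,0,0]],[0.3,[0,0,0],[0,0,0]],[0.3,[0,0,0],[0,0,0]],[0.3,[0,0,0],[0,0,0]],[0.3,[0,0,0],[0,0,0]],[0.3,[0,0,0],[0,0,0]]])

```text
time: 24.67
eef_pos: [0.643, 0.1176, 0.0818]
tcp_rot: [0.668, 0.744, 0.001, 0.001]
contact_force: [-6.6, 1.0, 20.9]
opening: 0.42
finger_force: 82.6
```

Request:
move_arm(moves=[[0.3,[0,0,-0.003],[0,0,0]],[0.3,[0,0,-0.002],[0,0,0]],[0.3,[0,0,-0.002],[0,0,0]],[0.3,[0,0,-0.002],[0,0,0]],[0.3,[0,0,-0.001],[0,0,0]],[0.3,[0,0,-0.001],[0,0,0]],[0.3,[0,0,0],[0,0,0]],[0.3,[0,0,0],[0,0,0]],[0.3,[0,0,0],[0,0,0]],[0.3,[0,0,0],[0,0,0]]])

```text
time: 25.5
eef_pos: [0.6415, 0.1175, 0.0855]
tcp_rot: [0.668, 0.744, 0.001, 0.0]
contact_force: [5.5, 2.4, -1.5]
opening: 0.419
finger_force: 80.4
```

Request:
move_arm(moves=[[0.3,[0,0,-0.001],[0,0,0]],[0.3,[0,0,-0.001],[0,0,0]],[0.3,[0,0,-0.001],[0,0,0]],[0.3,[0,0,-0.001],[0,0,0]],[0.3,[0,0,0],[0,0,0]],[0.3,[0,0,0],[0,0,0]],[0.3,[0,0,0],[0,0,0]],[0.3,[0,0,0],[0,0,0]],[0.3,[0,0,0],[0,0,0]],[0.3,[0,0,0],[0,0,0]]])

```text
time: 26.33
eef_pos: [0.6406, 0.1175, 0.0862]
tcp_rot: [0.668, 0.744, 0.0, -0.0]
contact_force: [7.5, 3.6, -13.4]
opening: 0.418
finger_force: 81.5
```

Locked: it resists a 13 N pull. I release and go for the second fresh cartridge.

Request:
move_arm(moves=[[0.3,[0,0,0.003],[0,0,0]],[0.65,[0,0,0],[0,0,0]],[0.65,[0,0,0],[0,0,0]],[0.65,[0,0,0],[0,0,0]],[0.65,[0,0,-0.02],[0,0,0]],[0.65,[0,0,-0.03],[0,0,0]],[0.65,[0,0,-0.03],[0,0,0]],[0.65,[0,0,-0.03],[0,0,0]],[0.65,[0.025,-0.0263,0],[0,0,0]],[0.65,[0.025,-0.0263,0],[0,0,0]]])

```text
time: 27.17
eef_pos: [0.5848, 0.1605, 0.2005]
tcp_rot: [0.669, 0.743, 0.002, 0.002]
contact_force: [-0.5, 1.0, -0.1]
opening: 0.648
finger_force: 0.0
```

Request:
move_arm(moves=[[0.65,[0.025,-0.0263,0],[0,0,0]],[0.65,[0.025,-0.0263,0],[0,0,0]],[0.65,[0.025,-0.0263,0],[0,0,0]],[0.65,[0.025,-0.0263,0],[0,0,0]],[0.65,[0.025,-0.0263,0],[0,0,0]],[0.65,[0.025,-0.0263,0],[0,0,0]],[0.65,[0,0,0.03],[0,0,0]],[0.65,[0,0,0],[0,0,0]],[0.65,[0,0,0],[0,0,0]],[0.65,[0,0,0],[0,0,0]]])

```text
time: 28.0
eef_pos: [0.4108, 0.293, 0.1675]
tcp_rot: [0.668, 0.744, -0.0, 0.0]
contact_force: [1.3, -0.3, 0.0]
opening: 0.647
finger_force: 0.0
```

Run:
```python
from h import *
T=pose();print(T[:3,3],yaw());im=read_camera("wrist");cv2.imwrite("pics/w9.png",im[:,:,::-1]);
for b in blobs(im,*BLUE,amin=80): print(cv2.minAreaRect(b),cv2.contourArea(b),ray("wrist",cv2.minAreaRect(b)[0],.084,T))
plan(.4105,.2938,.060,yaw())
im=read_camera("top");cv2.imwrite("pics/top2.png",im[:,:,::-1])
```

```text
[0.41083323 0.29296378 0.16745741] -1.4636052244882412
((317.5, 249.0), (54.0, 57.0), 90.0) 2425.0 [0.40964938 0.29433966 0.084     ]
shift tool mm [  0.9  -0.9 107.9] turn tool z -0.0
full rotvec [ 0.001  0.    -0.   ]
```

Request:
move_arm(moves=[[0.65,[0.001,-0.001,0.02],[0,0,0]],[0.65,[0,0,0.03],[0,0,0]],[0.65,[0,0,0.03],[0,0,0]],[0.65,[0,0,0.015],[0,0,0]],[0.65,[0,0,0.008],[0,0,0]],[0.65,[0,0,0.004],[0,0,0]],[0.65,[0,0,0],[0,0,0]],[0.65,[0,0,0],[0,0,0]],[0.3,[0,0,0],[0,0,0]],[0.3,[0,0,0],[0,0,0]]])

```text
time: 28.93
eef_pos: [0.4105, 0.295, 0.0619]
tcp_rot: [0.668, 0.744, 0.001, 0.001]
contact_force: [0.5, -0.1, -0.8]
opening: 0.414
finger_force: 79.8
```

Request:
move_arm(moves=[[0.3,[0,0,0],[0,0,0]],[0.3,[0,0,0],[0,0,0]],[0.3,[0,0,0],[0,0,0]],[0.3,[0,0,0],[0,0,0]],[0.3,[0,0,0],[0,0,0]],[0.3,[0,0,0],[0,0,0]],[0.3,[0,0,0],[0,0,0]],[0.3,[0,0,0],[0,0,0]],[0.3,[0,0,0],[0,0,0]],[0.3,[0,0,0],[0,0,0]]])

```text
time: 29.77
eef_pos: [0.4105, 0.295, 0.0619]
tcp_rot: [0.668, 0.744, 0.002, 0.001]
contact_force: [0.1, -0.3, 6.2]
opening: 0.414
finger_force: 79.6
```

Request:
move_arm(moves=[[0.3,[0,0,-0.015],[0,0,0]],[0.3,[0,0,-0.025],[0,0,0]],[0.3,[0,0,-0.035],[0,0,0]],[0.3,[0,0,-0.035],[0,0,0]],[0.3,[0,0,-0.03],[0,0,0]],[0.3,[-0.0279,0.02,0],[0,0,0]],[0.3,[-0.0279,0.02,0],[0,0,0]],[0.3,[-0.0279,0.02,0],[0,0,0]],[0.3,[-0.0279,0.02,0],[0,0,0]],[0.3,[-0.0279,0.02,0],[0,0,0]]])

```text
time: 30.6
eef_pos: [0.5242, 0.1653, 0.2]
tcp_rot: [0.668, 0.744, 0.0, 0.0]
contact_force: [-0.4, 0.2, -1.7]
opening: 0.414
finger_force: 80.1
```

Request:
move_arm(moves=[[0.3,[-0.0279,0.02,0],[0,0,0]],[0.3,[-0.0279,0.02,0],[0,0,0]],[0.3,[-0.0279,0.02,0],[0,0,0]],[0.3,[-0.0279,0.02,0],[0,0,0]],[0.3,[-0.0279,0.02,0],[0,0,0]],[0.3,[0,0,0.02],[0,0,0]],[0.3,[0,0,0.02],[0,0,0]],[0.3,[0,0,0.015],[0,0,0]],[0.3,[0,0,0],[0,0,0]],[0.3,[0,0,0],[0,0,0]]])

```text
time: 31.43
eef_pos: [0.6371, 0.0387, 0.1435]
tcp_rot: [0.668, 0.744, -0.001, -0.001]
contact_force: [-0.1, -0.4, -0.5]
opening: 0.417
finger_force: 80.2
```

Run:
```python
from h import *
T=pose();print(T[:3,3],yaw(),get_state()["opening"]);im=read_camera("wrist");cv2.imwrite("pics/w10.png",im[:,:,::-1]);
plan(.6397,.0383,.12,yaw())
```

```text
[0.63713996 0.03866348 0.14354394] -1.4627745034963588 0.4169958842308404
shift tool mm [-0.5  1.5 25.2] turn tool z -0.0
full rotvec [0.0002 0.0001 0.    ]
```

View pics/w10.png

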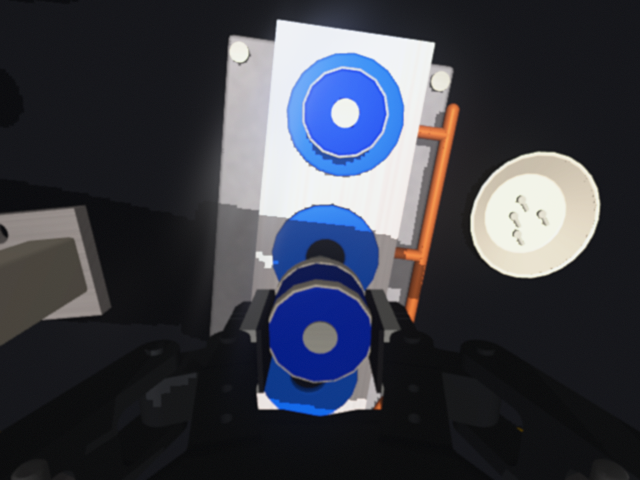

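Port 1's fresh cartridge is seated at (345,113). The port 2 ring centre at (325,255) sits right of the held cap at (320,338), so I shift about +2.5 mm in tool y and insert.

Request:
move_arm(moves=[[0.3,[-0.0005,0.0025,0.004],[0,0,0]],[0.3,[0,0,0.006],[0,0,0]],[0.3,[0,0,0.006],[0,0,0]],[0.3,[0,0,0.006],[0,0,0]],[0.3,[0,0,0.006],[0,0,0]],[0.3,[0,0,0.006],[0,0,0]],[0.3,[0,0,0.006],[0,0,0]],[0.3,[0,0,0.003],[0,0,0]],[0.3,[0,0,0],[0,0,0]],[0.3,[0,0,0],[0,0,0]]])

```text
time: 32.32
eef_pos: [0.6406, 0.0383, 0.1016]
tcp_rot: [0.668, 0.744, -0.0, -0.0]
contact_force: [0.1, 0.3, -1.0]
opening: 0.416
finger_force: 80.1
```

Request:
move_arm(moves=[[0.3,[0,0,0.004],[0,0,0]],[0.3,[0,0,0.004],[0,0,0]],[0.3,[0,0,0.003],[0,0,0]],[0.3,[0,0,0.002],[0,0,0]],[0.3,[0,0,0.002],[0,0,0]],[0.3,[0,0,0.002],[0,0,0]],[0.3,[0,0,0.002],[0,0,0]],[0.3,[0,0,0.002],[0,0,0]],[0.3,[0,0,0.002],[0,0,0]],[0.3,[0,0,0.002],[0,0,0]]])

```text
time: 33.15
eef_pos: [0.6417, 0.0381, 0.083]
tcp_rot: [0.668, 0.744, -0.0, 0.0]
contact_force: [-13.1, 0.2, 29.0]
opening: 0.418
finger_force: 83.1
```

Request:
move_arm(moves=[[0.3,[0,0,0.0005],[0,0,0]],[0.3,[0,0,0],[0,0,0]],[0.3,[0,0,0],[0,0,0]],[0.3,[0,0,0],[0,0,0]],[0.3,[0,0,0],[0,0,0]],[0.3,[0,0,0],[0,0,0]],[0.3,[0,0,0],[0,0,0]],[0.3,[0,0,0],[0,0,0]],[0.3,[0,0,0],[0,0,0]],[0.3,[0,0,0],[0,0,0]]])

```text
time: 33.98
eef_pos: [0.6417, 0.0381, 0.083]
tcp_rot: [0.668, 0.745, -0.0, 0.0]
contact_force: [-10.7, -0.0, 22.2]
opening: 0.42
finger_force: 82.4
```

Request:
move_arm(moves=[[0.3,[0,0,-0.003],[0,0,0]],[0.3,[0,0,-0.003],[0,0,0]],[0.3,[0,0,-0.003],[0,0,0]],[0.3,[0,0,-0.002],[0,0,0]],[0.3,[0,0,-0.002],[0,0,0]],[0.3,[0,0,-0.001],[0,0,0]],[0.3,[0,0,-0.001],[0,0,0]],[0.3,[0,0,0],[0,0,0]],[0.3,[0,0,0],[0,0,0]],[0.3,[0,0,0],[0,0,0]]])

```text
time: 34.82
eef_pos: [0.6397, 0.0382, 0.0927]
tcp_rot: [0.668, 0.744, -0.001, -0.001]
contact_force: [-5.5, -1.3, 5.2]
opening: 0.419
finger_force: 84.1
```

Port 2 seems to have sprung back, so it is not locked. I push again, a bit further.

Request:
move_arm(moves=[[0.3,[0,0,0.004],[0,0,0]],[0.3,[0,0,0.003],[0,0,0]],[0.3,[0,0,0.003],[0,0,0]],[0.3,[0,0,0.002],[0,0,0]],[0.3,[0,0,0.002],[0,0,0]],[0.3,[0,0,0.002],[0,0,0]],[0.3,[0,0,0.001],[0,0,0]],[0.3,[0,0,0],[0,0,0]],[0.3,[0,0,0],[0,0,0]],[0.3,[0,0,0],[0,0,0]]], grip_force=110)

```text
time: 35.65
eef_pos: [0.6418, 0.0383, 0.0831]
tcp_rot: [0.668, 0.745, -0.0, 0.0]
contact_force: [-14.4, -0.6, 27.7]
opening: 0.407
finger_force: 111.9
```

Run:
```python
from h import *
s=get_state();print(s["eef_pos"],s["contact_force"]);T=pose();im=read_camera("wrist");cv2.imwrite("pics/w11.png",im[:,:,::-1])
for z in(.104,.106,.108): print(z,proj("wrist",[.6397,.0383,z],T))
g=cv2.cvtColor(im,cv2.COLOR_RGB2HSV); m=cv2.inRange(g,(0,0,60),(179,90,255)); m[:,:280]=0;m[:,360:]=0;m[:330]=0
n,l,st,c=cv2.connectedComponentsWithStats(m);print(st[1:],c[1:])
```

```text
[0.64178107 0.03825265 0.08311442] [-14.42366476  -0.63555167  27.67667833]
0.104 [312.6678811  332.04378942]
0.106 [312.55795897 334.82030503]
0.108 [312.44474313 337.68001633]
[[ 303  330   34   24  687]
 [ 280  364   80   47 1421]] [[319.51237263 340.03202329]
 [331.91062632 386.35327234]]
```

View pics/w11.png

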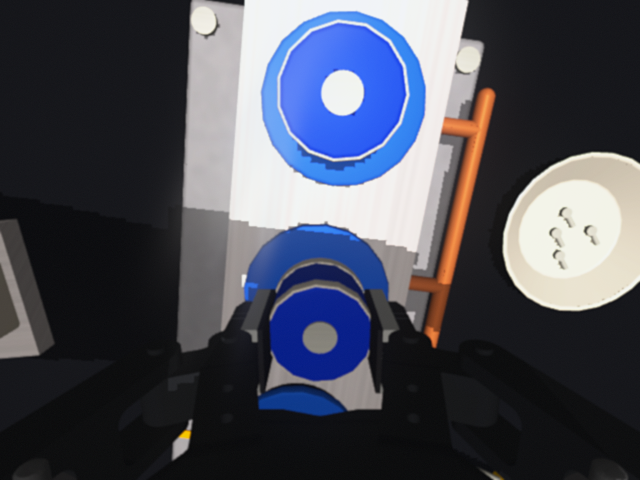

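The cap has not slipped in the grip (320,338), but there is 14 N of side load. I relieve that and press a little more.

Request:
move_arm(moves=[[0.3,[0,-0.001,0],[0,0,0]],[0.3,[0,-0.001,0],[0,0,0]],[0.3,[0,-0.001,0.001],[0,0,0]],[0.3,[0,0,0.001],[0,0,0]],[0.3,[0,0,0.001],[0,0,0]],[0.3,[0,0,0],[0,0,0]],[0.3,[0,0,0],[0,0,0]],[0.3,[0,0,0],[0,0,0]],[0.3,[0,0,0],[0,0,0]],[0.3,[0,0,0],[0,0,0]]])

```text
time: 36.53
eef_pos: [0.6415, 0.038, 0.083]
tcp_rot: [0.668, 0.745, 0.002, 0.003]
contact_force: [-12.4, 0.7, 34.9]
opening: 0.407
finger_force: 112.5
```

Request:
move_arm(moves=[[0.3,[0,0,-0.002],[0,0,0]],[0.3,[0,0,-0.002],[0,0,0]],[0.3,[0,0,-0.002],[0,0,0]],[0.3,[0,0,-0.002],[0,0,0]],[0.3,[0,0,-0.002],[0,0,0]],[0.3,[0,0,-0.002],[0,0,0]],[0.3,[0,0,0],[0,0,0]],[0.3,[0,0,0],[0,0,0]],[0.3,[0,0,0],[0,0,0]],[0.3,[0,0,0],[0,0,0]]])

```text
time: 37.37
eef_pos: [0.6402, 0.038, 0.086]
tcp_rot: [0.668, 0.744, 0.002, 0.002]
contact_force: [2.5, 1.0, 6.5]
opening: 0.408
finger_force: 110.7
```

Request:
move_arm(moves=[[0.3,[0,0,-0.002],[0,0,0]],[0.3,[0,0,-0.001],[0,0,0]],[0.3,[0,0,-0.001],[0,0,0]],[0.3,[0,0,0],[0,0,0]],[0.3,[0,0,0],[0,0,0]],[0.3,[0,0,0],[0,0,0]],[0.3,[0,0,0],[0,0,0]],[0.3,[0,0,0],[0,0,0]],[0.3,[0,0,0],[0,0,0]],[0.3,[0,0,0],[0,0,0]]])

```text
time: 38.2
eef_pos: [0.6386, 0.0381, 0.0869]
tcp_rot: [0.668, 0.744, 0.001, 0.001]
contact_force: [5.5, 1.0, -1.5]
opening: 0.404
finger_force: 110.3
```

Request:
move_arm(moves=[[0.3,[0,0,-0.001],[0,0,0]],[0.3,[0,0,-0.001],[0,0,0]],[0.3,[0,0,-0.001],[0,0,0]],[0.3,[0,0,0],[0,0,0]],[0.3,[0,0,0],[0,0,0]],[0.3,[0,0,0],[0,0,0]],[0.3,[0,0,0],[0,0,0]],[0.3,[0,0,0],[0,0,0]],[0.3,[0,0,0],[0,0,0]],[0.3,[0,0,0],[0,0,0]]])

```text
time: 39.03
eef_pos: [0.6384, 0.0382, 0.0873]
tcp_rot: [0.668, 0.744, 0.001, 0.001]
contact_force: [10.4, -0.2, -11.0]
opening: 0.41
finger_force: 111.2
```

Port 2 is now locked: it resists an 11 N pull. I release, rise, turn, and go above the meter.

Request:
move_arm(moves=[[0.3,[0,0.001,0.003],[0,0,0]],[0.65,[0,0,0],[0,0,0]],[0.65,[0,0,0],[0,0,0]],[0.65,[0,0,0],[0,0,0]],[0.65,[0,0,-0.02],[0,0,0]],[0.65,[0,0,-0.03],[0,0,0]],[0.65,[0,0,-0.04],[0,0,0]],[0.65,[0,0,-0.04],[0,0,0]],[0.8,[0,0,-0.03],[0,0,0]],[0.8,[0,0,0],[0,0,0]]])

```text
time: 39.87
eef_pos: [0.6416, 0.0378, 0.257]
tcp_rot: [0.668, 0.744, 0.004, 0.006]
contact_force: [1.3, -0.0, 1.1]
opening: 0.801
finger_force: 0.0
```

Request:
move_arm(moves=[[0.8,[0,0,0],[0,0,-0.119]],[0.8,[0,0,0],[0,0,-0.119]],[0.8,[0,0,0],[0,0,-0.119]],[0.8,[0,0,0],[0,0,-0.119]],[0.8,[0,0,0],[0,0,-0.119]],[0.8,[0,0,0],[0,0,-0.119]],[0.8,[0,0,0],[0,0,-0.119]],[0.8,[0,0,0],[0,0,-0.119]],[0.8,[0,0,0],[0,0,-0.119]],[0.8,[0,0,0],[0,0,-0.119]]])

```text
time: 40.7
eef_pos: [0.6376, 0.0381, 0.2464]
tcp_rot: [0.133, 0.991, -0.0, -0.001]
contact_force: [-0.1, -0.1, 0.0]
opening: 0.802
finger_force: 0.0
```

Request:
move_arm(moves=[[0.8,[0,0,0],[0,0,-0.119]],[0.8,[0,0,0],[0,0,-0.119]],[0.8,[0,0,0],[0,0,-0.119]],[0.8,[0,0,0],[0,0,-0.119]],[0.8,[0.03,0,0],[0,0,0]],[0.8,[0.03,0,0],[0,0,0]],[0.8,[0.03,0,0],[0,0,0]],[0.8,[0.03,0,0],[0,0,0]],[0.8,[0.03,0,0],[0,0,0]],[0.8,[0.03,0,0],[0,0,0]]])

```text
time: 41.53
eef_pos: [0.4599, 0.0017, 0.2463]
tcp_rot: [-0.102, 0.995, 0.0, -0.001]
contact_force: [-0.8, -0.8, -0.1]
opening: 0.797
finger_force: 0.0
```

Request:
move_arm(moves=[[0.8,[0,0,0],[0,0,0]],[0.8,[0,0,0],[0,0,0]],[0.8,[0,0,0],[0,0,0]],[0.8,[0,0,0],[0,0,0]],[0.8,[0,0,0],[0,0,0]],[0.8,[0,0,0],[0,0,0]],[0.8,[0,0,0],[0,0,0]],[0.8,[0,0,0],[0,0,0]],[0.8,[0,0,0],[0,0,0]],[0.8,[0,0,0],[0,0,0]]])

```text
time: 42.37
eef_pos: [0.4624, 0.0018, 0.2472]
tcp_rot: [-0.101, 0.995, 0.0, -0.0]
contact_force: [-0.5, -0.4, -0.3]
opening: 0.803
finger_force: 0.0
```

Run:
```python
from h import *
T=pose();np.save("T12.npy",T);print(T[:3,3],yaw());im=read_camera("wrist");cv2.imwrite("pics/w12.png",im[:,:,::-1])
t=read_camera("top");cv2.imwrite("pics/top3.png",t[:,:,::-1])
m=cv2.inRange(cv2.cvtColor(im,cv2.COLOR_RGB2HSV),(0,0,70),(179,60,255))
for c in cv2.findContours(m,cv2.RETR_EXTERNAL,cv2.CHAIN_APPROX_NONE)[0]:
    if cv2.contourArea(c)>2000: print(cv2.minAreaRect(c),cv2.contourArea(c))
```

```text
[0.46239975 0.00182948 0.24721399] 0.20332723245501824
((251.83177185058594, 345.6787414550781), (359.278564453125, 117.87559509277344), 12.569791793823242) 21511.5
((568.9163818359375, 214.9607391357422), (151.83518981933594, 92.24616241455078), 6.709836959838867) 12641.5
((316.0, 169.0), (124.0, 92.0), 90.0) 10414.5
```

View pics/w12.png

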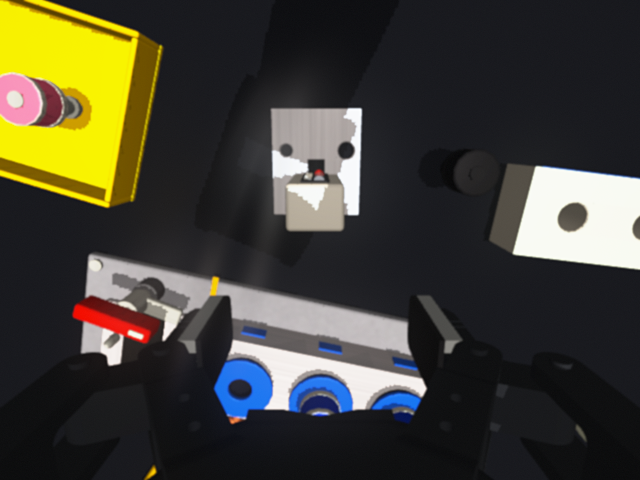

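The meter foot is at x 272–361 with holes at (286,150) and (346,150) and the column top at (315,206), nearly square to the tool. The red bar runs from (75,310) to (155,333).

Run:
```python
from h import *
T=np.load("T12.npy");im=cv2.imread("pics/w12.png")[:,:,::-1].copy()
g=cv2.cvtColor(im,cv2.COLOR_RGB2GRAY)
H=[]
for (u,v) in((286,150),(346,150)):
    w=g[v-14:v+15,u-12:u+13]; n,l,st,c=cv2.connectedComponentsWithStats((w<75).astype(np.uint8)); k=l[14,12]; p=c[k]+[u-12,v-14]; H.append(ray("wrist",p,.014,T)); print(p,st[k],H[-1].round(4))
e=H[1]-H[0];y=np.arctan2(-e[0],e[1]);print("dist",np.linalg.norm(e),"yaw",y)
mid=(H[0]+H[1])/2;ax=np.array([np.cos(y),np.sin(y),0]);print("col from holes",(mid+.040*ax).round(4),"origin",(mid+.012*ax).round(4))
for p in((287,183),(344,183),(344,230),(287,230)): print(ray("wrist",p,.11,T).round(4))
# handle
b=blobs(im,(0,150,90),(8,255,255),200)[0];r=cv2.minAreaRect(b);print(r,[ray("wrist",p,.098,T).round(4) for p in cv2.boxPoints(r)])
c=mid+.040*ax
plan(c[0],c[1],.07,y)
```

```text
[286.12195122 149.65853659] [ 7  9 11 10 82] [ 0.4106 -0.0427  0.014 ]
[345.60732984 149.82722513] [  4   6  16  16 191] [0.3993 0.013  0.014 ]
dist 0.0568631965766955 yaw 0.20058896941898205
col from holes [ 0.4441 -0.0069  0.014 ] origin [ 0.4167 -0.0124  0.014 ]
[ 0.4307 -0.0302  0.11  ]
[0.4223 0.0104 0.11  ]
[0.4565 0.0181 0.11  ]
[ 0.4651 -0.0238  0.11  ]
((114.77531433105469, 318.24542236328125), (84.23944854736328, 27.626726150512695), 20.67442512512207) [array([ 0.5766, -0.1875,  0.098 ]), array([ 0.5517, -0.1806,  0.098 ]), array([ 0.5653, -0.115 ,  0.098 ]), array([ 0.591 , -0.1208,  0.098 ])]
shift tool mm [ 19.6  -4.8 177.3] turn tool z 0.003
full rotvec [ 0.     -0.0001  0.0026]
```

Request:
move_arm(moves=[[0.8,[0.0195,-0.0048,0],[0,0,0.003]],[0.8,[0,0,0.03],[0,0,0]],[0.8,[0,0,0.03],[0,0,0]],[0.8,[0,0,0.03],[0,0,0]],[0.8,[0,0,0.03],[0,0,0]],[0.8,[0,0,0.03],[0,0,0]],[0.8,[0,0,0.02],[0,0,0]],[0.8,[0,0,0.007],[0,0,0]],[0.8,[0,0,0],[0,0,0]],[0.8,[0,0,0],[0,0,0]]])

```text
time: 43.3
eef_pos: [0.4448, -0.007, 0.0711]
tcp_rot: [-0.1, 0.995, -0.0, 0.0]
contact_force: [0.2, 0.0, 0.2]
opening: 0.801
finger_force: 0.0
```

Request:
move_arm(moves=[[0.3,[0,0,0],[0,0,0]],[0.3,[0,0,0],[0,0,0]],[0.3,[0,0,0],[0,0,0]],[0.3,[0,0,0],[0,0,0]],[0.3,[0,0,0],[0,0,0]],[0.3,[0,0,0],[0,0,0]],[0.3,[0,0,0],[0,0,0]],[0.3,[0,0,0],[0,0,0]],[0.3,[0,0,0],[0,0,0]],[0.3,[0,0,0],[0,0,0]]], grip_force=70)

```text
time: 44.13
eef_pos: [0.4457, -0.007, 0.0723]
tcp_rot: [-0.1, 0.995, -0.0, 0.002]
contact_force: [0.3, 2.9, 6.1]
opening: 0.51
finger_force: 71.5
```

Request:
move_arm(moves=[[0.3,[0,0,-0.01],[0,0,0]],[0.3,[0,0,-0.02],[0,0,0]],[0.3,[0,0,-0.03],[0,0,0]],[0.3,[0,0,-0.03],[0,0,0]],[0.3,[0,0,-0.03],[0,0,0]],[0.3,[0,0,-0.03],[0,0,0]],[0.3,[0,0,0],[0,0,0]],[0.3,[0,0,0],[0,0,0]],[0.3,[0,0,0],[0,0,0]],[0.3,[0,0,0],[0,0,0]]])

```text
time: 44.97
eef_pos: [0.4425, -0.0065, 0.2175]
tcp_rot: [-0.1, 0.995, 0.001, -0.003]
contact_force: [0.5, -0.3, -3.7]
opening: 0.503
finger_force: 72.2
```

Run:
```python
from h import *
T=pose();np.save("T13.npy",T);print(T[:3,3],yaw());im=read_camera("wrist");cv2.imwrite("pics/w13.png",im[:,:,::-1])
```

```text
[ 0.44245856 -0.0064793   0.21752004] 0.20020547332716088
```

View pics/w13.png

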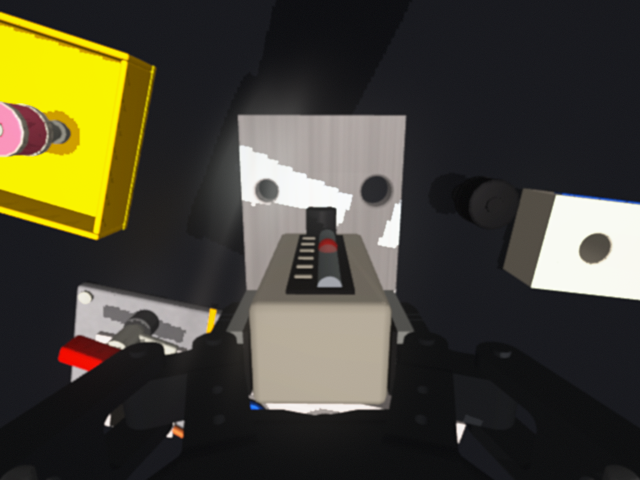

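The meter is held square, with holes at (266,190) and (376,190). I carry it beyond the dock so the wrist camera sees the pegs past the foot.

Request:
move_arm(moves=[[0.3,[0,0,-0.01],[0,0,0.111]],[0.3,[0,0,-0.005],[0,0,0.112]],[0.3,[-0.028,-0.0125,0],[0,0,0]],[0.3,[-0.028,-0.0125,0],[0,0,0]],[0.3,[-0.028,-0.0125,0],[0,0,0]],[0.3,[-0.028,-0.0125,0],[0,0,0]],[0.3,[-0.028,-0.0125,0],[0,0,0]],[0.3,[-0.028,-0.0125,0],[0,0,0]],[0.3,[-0.028,-0.0125,0],[0,0,0]],[0.3,[-0.028,-0.0125,0],[0,0,0]]])

```text
time: 45.85
eef_pos: [0.6662, -0.1124, 0.2319]
tcp_rot: [0.011, 1.0, 0.001, -0.002]
contact_force: [0.4, 1.0, -2.7]
opening: 0.501
finger_force: 72.4
```

Request:
move_arm(moves=[[0.3,[-0.028,-0.0125,0],[0,0,0]],[0.3,[-0.028,-0.0125,0],[0,0,0]],[0.3,[-0.028,-0.0125,0],[0,0,0]],[0.3,[-0.012,-0.002,0],[0,0,0]],[0.3,[0,0,0],[0,0,0]],[0.3,[0,0,0],[0,0,0]],[0.3,[0,0,0],[0,0,0]],[0.3,[0,0,0],[0,0,0]],[0.3,[0,0,0],[0,0,0]],[0.3,[0,0,0],[0,0,0]]])

```text
time: 46.68
eef_pos: [0.7605, -0.1532, 0.2358]
tcp_rot: [0.011, 1.0, -0.0, 0.0]
contact_force: [-0.0, 0.5, -3.2]
opening: 0.507
finger_force: 72.6
```

Run:
```python
from h import *
T=pose();np.save("T14.npy",T);print(T[:3,3],yaw());im=read_camera("wrist");cv2.imwrite("pics/w14.png",im[:,:,::-1])
print([proj("wrist",[.631,y,.042],T) for y in(-.124,-.182)])
```

```text
[ 0.76045635 -0.15321192  0.23577333] -0.02252552395934042
[array([353.57558117,  60.10490629]), array([281.82992708,  61.85762474])]
```

View pics/w14.png

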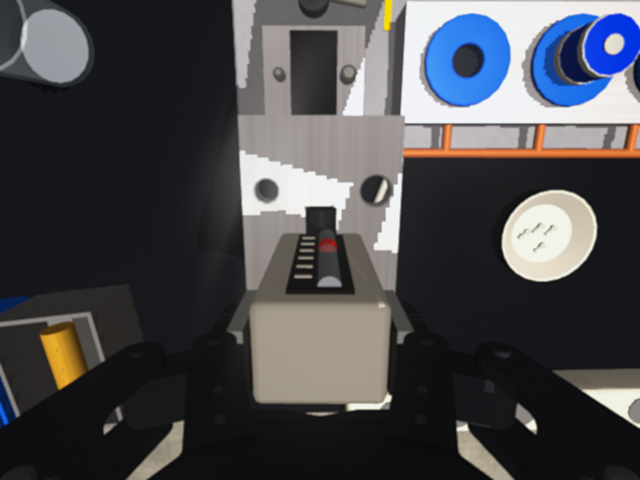

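Pegs show at (279,74) and (348,73), the seat around them, and the holes at (266,190) and (376,190). All 14 views are used, so the rest is measured numerically.

Run:
```python
from h import *
im=cv2.imread("pics/w14.png");g=cv2.cvtColor(im,cv2.COLOR_BGR2GRAY)
for u in(279,348):
    for v in range(60,90): print(v,' '.join('%3d'%x for x in g[v,u-13:u+14]))
    print()
```

```text
60 157 154 156 156 156 155 157 157 157 155 155 157 157 157 154 154 155 155 152 153 154 155 156 142  97  55  47
61 156 155 156 157 154 154 155 157 157 155 155 157 156 155 155 154 154 154 151 153 153 154 156 141  97  56  47
62 157 155 156 155 154 154 156 157 155 155 154 157 156 155 155 154 153 153 153 152 153 154 155 140  96  56  48
63 156 154 155 156 155 154 155 157 156 154 155 155 157 155 154 154 152 154 152 152 152 154 154 142  98  58  48
64 156 155 155 155 155 153 155 155 155 155 155 156 157 155 155 153 153 153 153 152 152 154 155 142 101  61  49
65 155 154 154 155 154 154 155 156 156 154 155 155 155 155 154 153 152 152 152 152 152 154 155 142 102  62  49
66 155 154 154 155 155 154 154 156 153 148 143 140 141 143 146 147 151 152 153 151 152 154 155 142 102  63  50
67 156 154 154 155 154 153 156 153 143 129 119 114 113 117 124 132 144 151 152 150 152 153 155 141 103  62  51
68 155 154 154 156 154 153 153 146 127 109 104 103 104 102 102 110 130 146 152 151 152 153 154 141 101  64  51
69 155 154 154 154 154 153 148 133 110 101 109 118 117 108  99  95 112 133 146 150 151 154 154 141 10
[... 4860 characters left out ...]
84 226 240 242 243 243 242 243 243
84  40  82 137 160 161 161 158 149 131 115 103  98  96 103 116 127 142 157 192 236 243 243 243 243 242 243 243
85  42  84 137 159 160 160 159 156 149 144 140 135 135 141 146 151 155 162 195 235 243 243 243 243 243 243 243
86  43  87 138 160 161 160 159 156 153 151 154 153 154 154 156 159 163 176 210 237 243 243 243 243 242 243 243
87  45  88 139 159 160 160 158 155 152 152 155 157 157 155 157 168 192 213 234 241 243 243 243 243 242 243 243
88  45  88 138 159 161 159 158 155 152 151 153 156 155 155 156 183 225 239 243 243 243 243 243 243 243 243 243
89  44  87 139 159 160 160 158 155 152 152 154 156 155 154 156 190 236 244 244 243 243 243 242 243 243 243 243
```

Run:
```python
from h import *
T3=np.load("T13.npy");T4=np.load("T14.npy")
g=cv2.cvtColor(cv2.imread("pics/w13.png"),cv2.COLOR_BGR2GRAY)
P=[ray("wrist",p,.042,T4) for p in((277.5,71.8),(348.6,71.8))]
e=P[1]-P[0];print("pegs",[p.round(4) for p in P],np.linalg.norm(e),"yaw",np.arctan2(-e[0],e[1]))
ph=[]
for u,v in((266,190),(376,190)):
    for th in(90,110):
        w=(g[v-22:v+23,u-22:u+23]<th).astype(np.uint8);n,l,st,c=cv2.connectedComponentsWithStats(w);k=l[22,22]
        p=c[k]+[u-22,v-22];print(th,p,st[k])
    ph.append(np.array([st[k][0]+st[k][2]/2-.5+u-22,st[k][1]+st[k][3]/2-.5+v-22]))
zf=T3[2,3]-.0583
Q=[np.linalg.inv(T3)@np.append(ray("wrist",p,zf,T3),1) for p in ph]
d=Q[1]-Q[0];print("holes tool",[q[:3].round(4) for q in Q],np.linalg.norm(d[:3]),"yaw rel",np.arctan2(d[0],d[1]))
print("foot front edge/row check: col.  v of centre row",g[180:202,266])
```

```text
pegs [array([ 0.6383, -0.1859,  0.042 ]), array([ 0.6396, -0.128 ,  0.042 ])] 0.05784908141486469 yaw -0.022399868418579237
90 [263.75     187.609375] [ 15  12  11  17 128]
110 [266.85185185 189.11784512] [ 13  12  20  19 297]
90 [375.6121563  190.00289436] [  7   8  30  29 691]
110 [375.94371728 190.20418848] [  7   7  31  31 764]
holes tool [array([ 0.0418, -0.029 ,  0.0584]), array([0.0413, 0.0284, 0.0586])] 0.057364852201587296 yaw rel -0.00938868883712727
foot front edge/row check: col.  v of centre row [ 89  81  83  83  83  84  84  84  85  86  85  84  85  86  87  86  86  92
 106 121 123 137]
```

Run:
```python
from h import *
T=np.load("T14.npy");im=cv2.imread("pics/w14.png")[:,:,::-1].copy()
for b in blobs(im,(100,120,40),(125,255,255),1500):
    (x,y),s,a=cv2.fitEllipse(cv2.convexHull(b)); print((x,y),s,ray("wrist",(x,y),.072,T).round(4))
T1=np.load("T1.npy");im=cv2.imread("pics/w1.png")[:,:,::-1].copy()
b=blobs(im,(100,120,40),(125,255,255),1500)[0];e=cv2.fitEllipse(cv2.convexHull(b));print(e,ray("wrist",e[0],.072,T1).round(4))
c,s=np.cos(-.0226),np.sin(-.0226)
mid=np.array([.63895,-.157]);t=np.array([.0413,-.0004])
A=np.array([[-c,-s],[-s,c]]) # columns tool x, tool y in world
print("TCP target",(mid-A@t).round(4))
```

```text
(467.1091003417969, 59.375389099121094) (82.81658935546875, 94.35320281982422) [ 0.6382 -0.0431  0.072 ]
(574.6141967773438, 59.57166290283203) (81.01898193359375, 97.68255615234375) [0.6401 0.0359 0.072 ]
(612.3215942382812, 43.861331939697266) (53.255611419677734, 63.8513069152832) [0.6302 0.0618 0.072 ]
((224.4301300048828, 227.0535125732422), (72.99982452392578, 77.12303924560547), 129.39108276367188) [0.639 0.039 0.072]
TCP target [ 0.6802 -0.1575]
```

Request:
move_arm(moves=[[0.3,[0.0267,-0.0017,0],[0,0,0]],[0.3,[0.0267,-0.0018,0],[0,0,0]],[0.3,[0.0268,-0.0018,0],[0,0,0]],[0.3,[0,0,0.025],[0,0,0]],[0.3,[0,0,0.025],[0,0,0]],[0.3,[0,0,0.025],[0,0,0]],[0.3,[0,0,0.02],[0,0,0]],[0.3,[0,0,0.01],[0,0,0]],[0.3,[0,0,0],[0,0,0]],[0.3,[0,0,0],[0,0,0]]])

```text
time: 47.57
eef_pos: [0.6807, -0.157, 0.1307]
tcp_rot: [0.011, 1.0, -0.0, 0.0]
contact_force: [0.4, 0.1, -2.8]
opening: 0.507
finger_force: 72.5
```

Request:
move_arm(moves=[[0.3,[0,0,0],[0,0,0]],[0.3,[0,0,0],[0,0,0]],[0.3,[0,0,0],[0,0,0]],[0.3,[0,0,0],[0,0,0]],[0.3,[0,0,0],[0,0,0]],[0.3,[0,0,0],[0,0,0]],[0.3,[0,0,0],[0,0,0]],[0.3,[0,0,0],[0,0,0]],[0.3,[0,0,0],[0,0,0]],[0.3,[0,0,0],[0,0,0]]])

```text
time: 48.4
eef_pos: [0.6806, -0.1571, 0.1302]
tcp_rot: [0.011, 1.0, 0.0, -0.0]
contact_force: [-0.3, -0.2, -4.7]
opening: 0.504
finger_force: 72.5
```

Run:
```python
from h import *
plan(.6802,-.1567,.112,-.0226);print(pose()[:3,3])
T=pose();im=read_camera("wrist");cv2.imwrite("pics/w15.png",im[:,:,::-1])
g=cv2.cvtColor(im,cv2.COLOR_RGB2GRAY)
for u in (266,376): print('\n'.join(' '.join('%3d'%x for x in g[v,u-20:u+21:2]) for v in range(172,210,3)),'\n')
```

```text
shift tool mm [ 0.4  0.3 18.2] turn tool z -0.0
full rotvec [ 0.     -0.0001 -0.0001]
[ 0.680622   -0.15705297  0.13023892]
153 151 149 149 150 153 155 156 155 156 154 155 155 151 151 153 156 157 155 155 153
153 152 150 149 151 153 156 156 155 153 153 156 154 152 152 153 155 156 155 154 154
153 152 151 149 150 151 138 124 130 136 119 116 131 144 151 154 157 158 156 154 154
152 151 149 148 138 111 117 191 200 185 108 110 135 136 130 148 156 157 155 155 153
231 233 234 222 165  91 156 231 239 236 128 109 138 142 136 128 151 158 155 155 154
236 237 237 216 141  84 138 155 231 241 212 125 113 128 111 107 139 156 156 154 153
238 238 238 215 139  84 120 154 214 230 230 234 208 140 125 129 138 157 155 154 152
239 238 239 225 169  94 100 138 155 153 152 176 223 186 156 153 146 161 160 160 153
239 239 239 237 214 146 100 105 122 142 154 157 152 152 148 181 233 239 240 242 201
240 240 239 239 237 222 183 126 107 106 109 112 118 139 179 229 237 238 239 239 240
240 240 239 238 238 239 237 227 204 171 165 167 198 223 233 235 237 238 238 239 240
241 240 239 238 239 239 240 239 238 238 236 236 235 
[... 509 characters left out ...]
 246 204  74 101 132 152 147
151 140 102  99 133 136 138 138 136  98 108 238 245 244 246 216  78  87 124 151 149
149 137  93  74  84  98 105  99  79  92 228 246 244 244 247 188  70  85 125 150 157
149 140 133 126 109  96  99 116 136 150 235 244 244 245 241 117  71 100 130 191 245
149 147 136 148 151 150 152 154 155 150 235 245 245 239 130  74  87 122 145 237 245
149 151 143 120 133 146 152 155 155 151 232 239 175  94  77  91 121 137 148 236 244
147 151 151 142 124 100  96 102 102  96  88  81  81  88 110 133 141 162 200 238 244
148 150 150 148 145 138 130 119 111 107 111 115 128 135 144 147 148 235 245 244 244
147 149 148 146 146 146 143 144 144 143 144 146 146 148 150 148 147 234 244 243 244
```

Run:
```python
from h import *
T=pose();zp=T[2,3]-.042
for n,hy in(("small",-.0292),("large",.0288)):
    X=(T@np.array([.0413,hy,zp,1]))[:3]; print(n,"peg expected",proj("wrist",X,T).round(1),"hole",proj("wrist",(T@np.array([.0413,hy,.0583,1]))[:3],T).round(1))
im=cv2.imread("pics/w15.png");g=cv2.cvtColor(im,cv2.COLOR_BGR2GRAY)
for u in (266,372): print('\n'.join('%d '%v+' '.join('%3d'%x for x in g[v,u-14:u+15]) for v in range(173,192)),'\n')
```

```text
small peg expected [272.9 184.2] hole [266.1 190. ]
large peg expected [369.6 184.2] hole [376.9 190. ]
173 149 149 151 152 153 155 155 155 156 155 155 154 155 155 154 155 156 155 154 153 151 152 151 152 154 155 157 157 157
174 149 150 151 151 153 155 155 156 156 155 155 156 156 155 155 155 155 155 154 153 152 151 152 152 153 156 156 157 156
175 149 148 151 151 153 154 156 157 156 154 155 155 153 151 153 154 156 155 154 154 152 152 152 152 153 156 155 158 156
176 149 150 151 152 154 155 156 155 151 146 144 145 142 141 143 145 148 152 153 154 152 153 152 153 154 156 157 158 157
177 149 150 151 152 154 154 151 145 137 130 128 129 130 129 126 127 132 140 146 150 151 152 152 154 155 156 157 158 157
178 149 150 150 152 151 146 138 127 124 127 130 134 136 129 119 113 116 123 131 138 144 147 151 152 154 156 157 158 158
179 150 149 149 147 140 130 119 114 124 138 147 149 147 134 116 107 110 115 121 128 132 137 145 150 153 156 156 158 158
180 149 149 146 136 125 113 105 118 141 156 162 162 155 136 111 104 109 117 125 129 129 130 135 144 152 155 157 158 158
181 148 146 138 126 111  99 117 163 
[... 2865 characters left out ...]
 107 126 135 136 136 136 137 136 137 139 140 134 114  89  92 160 232 246 245 245 245 245 246 244 215
187 140 124 102  90  99 118 133 137 136 137 138 138 138 139 136 122  98  82 108 182 238 246 245 245 244 245 246 245 216
188 139 120  96  83  87 106 121 131 134 136 137 137 137 133 121 102  83  91 146 215 243 245 244 244 244 245 246 245 211
189 136 119  92  77  78  90 104 115 122 125 127 128 124 115  99  83  79 122 196 239 245 245 244 244 244 245 246 244 201
190 137 117  93  74  74  78  84  91  98 103 105 105  99  91  79  77  92 158 228 245 246 244 244 244 244 245 247 242 188
191 138 121 100  81  73  74  74  75  79  82  83  82  78  77  79  89 116 177 238 245 245 244 244 244 245 245 247 240 174
```

Aligned within about 0.8 mm when seen through the holes. I nudge and lower.

Request:
move_arm(moves=[[0.3,[0.0003,-0.0007,0.004],[0,0,0]],[0.3,[0,0,0.004],[0,0,0]],[0.3,[0,0,0.004],[0,0,0]],[0.3,[0,0,0.003],[0,0,0]],[0.3,[0,0,0.003],[0,0,0]],[0.3,[0,0,0.003],[0,0,0]],[0.3,[0,0,0.003],[0,0,0]],[0.3,[0,0,0],[0,0,0]],[0.3,[0,0,0],[0,0,0]],[0.3,[0,0,0],[0,0,0]]])

```text
time: 49.28
eef_pos: [0.6805, -0.1579, 0.1065]
tcp_rot: [0.011, 1.0, -0.0, 0.0]
contact_force: [0.5, 0.9, -4.0]
opening: 0.507
finger_force: 72.6
```

Request:
move_arm(moves=[[0.3,[0,0,0.002],[0,0,0]],[0.3,[0,0,0.002],[0,0,0]],[0.3,[0,0,0.002],[0,0,0]],[0.3,[0,0,0.002],[0,0,0]],[0.3,[0,0,0.001],[0,0,0]],[0.3,[0,0,0],[0,0,0]],[0.3,[0,0,0],[0,0,0]],[0.3,[0,0,0],[0,0,0]],[0.3,[0,0,0],[0,0,0]],[0.3,[0,0,0],[0,0,0]]])

```text
time: 50.12
eef_pos: [0.6805, -0.1578, 0.098]
tcp_rot: [0.011, 1.0, -0.0, 0.0]
contact_force: [-2.9, 1.4, 2.3]
opening: 0.503
finger_force: 73.2
```

Seated on the gasket. I release, rise and view the handle.

Request:
move_arm(moves=[[0.75,[0,0,0],[0,0,0]],[0.75,[0,0,0],[0,0,0]],[0.75,[0,0,0],[0,0,0]],[0.75,[0,0,0],[0,0,0]],[0.75,[0,0,-0.02],[0,0,0]],[0.75,[0,0,-0.03],[0,0,0]],[0.75,[0,0,-0.035],[0,0,0]],[0.75,[0,0,-0.035],[0,0,0]],[0.75,[0,0,-0.03],[0,0,0]],[0.75,[0.02,0,0],[0,0,0]]])

```text
time: 50.95
eef_pos: [0.6654, -0.1588, 0.2571]
tcp_rot: [0.011, 1.0, -0.003, 0.008]
contact_force: [0.1, 0.3, 1.5]
opening: 0.751
finger_force: 0.0
```

Request:
move_arm(moves=[[0.75,[0.02,0,0],[0,0,0]],[0.75,[0.02,0,0],[0,0,0]],[0.75,[0.02,0,0],[0,0,0]],[0.75,[0,0,0],[0,0,0]],[0.75,[0,0,0],[0,0,0]],[0.75,[0,0,0],[0,0,0]],[0.75,[0,0,0],[0,0,0]],[0.75,[0,0,0],[0,0,0]],[0.75,[0,0,0],[0,0,0]],[0.75,[0,0,0],[0,0,0]]])

```text
time: 51.78
eef_pos: [0.6008, -0.1559, 0.2471]
tcp_rot: [0.011, 1.0, 0.0, -0.0]
contact_force: [0.2, -0.1, 0.2]
opening: 0.752
finger_force: 0.0
```

Run:
```python
from h import *
T=pose();np.save("T16.npy",T);print(T[:3,3],yaw());im=read_camera("wrist");cv2.imwrite("pics/w16.png",im[:,:,::-1])
hsv=cv2.cvtColor(im,cv2.COLOR_RGB2HSV)
for vmin in(60,150,190,215):
    for b in blobs(im,(0,150,vmin),(8,255,255),150)[:2]:
        r=cv2.minAreaRect(b);print(vmin,np.round(r[0]),np.round(r[1]),round(r[2],1),cv2.contourArea(b)); Q=np.array([ray("wrist",p,.098,T)[:2] for p in cv2.boxPoints(r)]);print(Q.round(4).tolist(),Q.mean(0).round(4))
print("axis pred",proj("wrist",[.5792,-.1555,.098],T))
# meter holes/pegs: where are they
for c in((-.012,.029),(-.012,-.029)): print(proj("wrist",[.6512+c[0]+.0226*c[1],-.1571+c[1],.04],T))
```

```text
[ 0.60075923 -0.15593723  0.24709783] -0.022555604854948452
60 [321. 200.] [83. 19.] 10.4 1433.5
[[0.5781, -0.1886], [0.5638, -0.1852], [0.5766, -0.1231], [0.5913, -0.1257]] [ 0.5775 -0.1556]
150 [320. 201.] [83. 17.] 10.3 1144.0
[[0.5782, -0.1886], [0.5652, -0.1856], [0.578, -0.1233], [0.5912, -0.1256]] [ 0.5782 -0.1558]
190 [304. 198.] [48. 16.] 10.3 579.0
[[0.5778, -0.188], [0.5659, -0.1853], [0.5732, -0.1496], [0.5853, -0.152]] [ 0.5755 -0.1687]
215 [303. 197.] [46. 15.] 10.3 517.5
[[0.5774, -0.1875], [0.5663, -0.1849], [0.5733, -0.1504], [0.5846, -0.1527]] [ 0.5754 -0.1689]
axis pred [321.03927632 202.05199708]
[350.81452857 255.67081736]
[290.10791708 255.68007105]
```

Handle centre is at about (0.5787,-0.1556) and the bar is already 0.18 rad clockwise. I turn the gripper square to the bar above it.

Request:
move_arm(moves=[[0.5,[0.0221,0,0],[0,0,0]],[0.5,[0,0,0],[0,0,0.1168]],[0.5,[0,0,0],[0,0,0.1168]],[0.5,[0,0,0],[0,0,0.1168]],[0.5,[0,0,0],[0,0,0.1168]],[0.5,[0,0,0],[0,0,0.1168]],[0.5,[0,0,0],[0,0,0.1168]],[0.5,[0,0,0],[0,0,0.1168]],[0.5,[0,0,0],[0,0,0.1168]],[0.5,[0,0,0],[0,0,0.1168]]])

```text
time: 52.67
eef_pos: [0.5784, -0.1555, 0.2473]
tcp_rot: [0.514, 0.858, -0.0, 0.0]
contact_force: [-0.3, -0.7, 0.1]
opening: 0.501
finger_force: 0.0
```

Request:
move_arm(moves=[[0.5,[0,0,0],[0,0,0.1168]],[0.5,[0,0,0],[0,0,0.1168]],[0.5,[0,0,0],[0,0,0.1168]],[0.5,[0,0,0],[0,0,0.1168]],[0.5,[0,0,0],[0,0,0.1168]],[0.5,[0,0,0],[0,0,0.1168]],[0.5,[0,0,0.03],[0,0,0]],[0.5,[0,0,0.03],[0,0,0]],[0.5,[0,0,0],[0,0,0]],[0.5,[0,0,0],[0,0,0]]])

```text
time: 53.5
eef_pos: [0.5771, -0.1549, 0.1854]
tcp_rot: [0.775, 0.631, -0.001, -0.002]
contact_force: [0.1, -0.3, 0.2]
opening: 0.499
finger_force: 0.0
```

Run:
```python
from h import *
T=pose();print(T[:3,3],yaw());im=read_camera("wrist");cv2.imwrite("pics/w17.png",im[:,:,::-1])
for b in blobs(im,(0,150,60),(8,255,255),150)[:2]:
    r=cv2.minAreaRect(b);print(np.round(r[0]),np.round(r[1]),round(r[2],1))
print(proj("wrist",[.5787,-.1556,.098],T))
plan(.5787,-.1556,.076,-1.774)
```

```text
[ 0.57707427 -0.15487738  0.18537516] -1.774773765411103
[322. 246.] [101.  22.] 90.0
[322.04304043 250.67376183]
shift tool mm [-1.000e-01  4.000e-01  1.117e+02] turn tool z -0.001
full rotvec [-0.0004 -0.0001 -0.0007]
```

Aligned, so I go down and grip. A camera call settled the arm on target.

Request:
move_arm(moves=[[0.5,[0,0,0.03],[0,0,0]],[0.5,[0,0,0.03],[0,0,0]],[0.5,[0,0,0.025],[0,0,0]],[0.5,[0,0,0.015],[0,0,0]],[0.5,[0,0,0.008],[0,0,0]],[0.5,[0,0,0.003],[0,0,0]],[0.5,[0,0,0],[0,0,0]],[0.5,[0,0,0],[0,0,0]],[0.5,[0,0,0],[0,0,0]],[0.5,[0,0,0],[0,0,0]]])

```text
time: 54.38
eef_pos: [0.5793, -0.1559, 0.0781]
tcp_rot: [0.775, 0.631, 0.001, 0.001]
contact_force: [-0.5, 0.2, 0.5]
opening: 0.499
finger_force: 0.0
```

Request:
move_arm(moves=[[0.0,[0,0,0],[0,0,0]],[0.0,[0,0,0],[0,0,0]],[0.0,[0,0,0],[0,0,0]],[0.0,[0,0,0],[0,0,0]],[0.0,[0,0,0],[0,0,0]],[0.0,[0,0,0],[0,0,0]],[0.0,[0,0,0],[0,0,0]],[0.0,[0,0,0],[0,0,0]],[0.0,[0,0,0],[0,0,0]],[0.0,[0,0,0],[0,0,0]]], grip_force=50)

```text
time: 55.22
eef_pos: [0.5784, -0.1555, 0.0769]
tcp_rot: [0.775, 0.631, -0.0, 0.0]
contact_force: [-2.7, 0.8, 5.8]
opening: 0.146
finger_force: 53.0
```

Request:
move_arm(moves=[[0.0,[0,0,0.0006],[0,0,0.09]],[0.0,[0,0,0.0006],[0,0,0.09]],[0.0,[0,0,0.0006],[0,0,0.09]],[0.0,[0,0,0.0006],[0,0,0.09]],[0.0,[0,0,0.0006],[0,0,0.09]],[0.0,[0,0,0.0006],[0,0,0.09]],[0.0,[0,0,0.0006],[0,0,0.09]],[0.0,[0,0,0],[0,0,0]],[0.0,[0,0,0],[0,0,0]],[0.0,[0,0,0],[0,0,0]]])

```text
time: 56.05
eef_pos: [0.578, -0.1553, 0.0734]
tcp_rot: [0.933, 0.36, -0.001, -0.001]
contact_force: [-4.6, 1.4, 9.5]
opening: 0.15
finger_force: 53.6
```

Run:
```python
from h import *
s=get_state();print(yaw(),s["contact_force"],s["wrist_torque"],s["eef_pos"],s["opening"])
```

```text
-2.4054857196686195 [-4.599386    1.42523776  9.49545816] [ 0.28540023  0.87020195 -0.11407378] [ 0.57796275 -0.15532566  0.07339733] 0.14990274338061357
```

Request:
move_arm(moves=[[0.0,[0,0,0.0004],[0,0,0.09]],[0.0,[0,0,0.0004],[0,0,0.09]],[0.0,[0,0,0.0004],[0,0,0.09]],[0.0,[0,0,0.0004],[0,0,0.09]],[0.0,[0,0,0.0005],[0,0,0.09]],[0.0,[0,0,0.0005],[0,0,0.09]],[0.0,[0,0,0.0005],[0,0,0.09]],[0.0,[0,0,0],[0,0,0.04]],[0.0,[0,0,0],[0,0,0]],[0.0,[0,0,0],[0,0,0]]])

```text
time: 56.88
eef_pos: [0.5776, -0.1548, 0.0699]
tcp_rot: [0.999, 0.033, -0.001, -0.001]
contact_force: [-5.0, 3.0, 9.2]
opening: 0.154
finger_force: 53.5
```

Run:
```python
from h import *
s=get_state();print(yaw(),s["contact_force"],s["wrist_torque"],s["eef_pos"],s["opening"])
```

```text
-3.07514444190974 [-4.98360328  3.0089917   9.16864261] [ 0.42962238  0.86050517 -0.08225875] [ 0.57762289 -0.15477173  0.06989875] 0.15387980438355292
```

Request:
move_arm(moves=[[0.0,[0,0,0],[0,0,0.02]],[0.0,[0,0,0],[0,0,0.02]],[0.0,[0,0,0],[0,0,0.02]],[0.0,[0,0,0],[0,0,0.02]],[0.0,[0,0,0],[0,0,0]],[0.0,[0,0,0],[0,0,0]],[0.0,[0,0,0],[0,0,0]],[0.0,[0,0,0],[0,0,0]],[0.0,[0,0,0],[0,0,0]],[0.0,[0,0,0],[0,0,0]]])

```text
time: 57.72
eef_pos: [0.5776, -0.1547, 0.0698]
tcp_rot: [1.0, -0.004, -0.001, -0.0]
contact_force: [-4.4, 3.1, 8.4]
opening: 0.152
finger_force: 55.5
```

Run:
```python
from h import *
s=get_state();print(yaw(),s["contact_force"],s["wrist_torque"],s["eef_pos"],s["opening"])
```

```text
3.1334403871926835 [-4.44754008  3.08339787  8.44527618] [0.56473947 0.77644238 0.89821388] [ 0.5775665  -0.15468999  0.06977246] 0.15232667830940372
```

The 0.9 N m reaction shows the stop is reached. I relax, release and rise.

Request:
move_arm(moves=[[0.0,[0,0,0],[0,0,-0.02]],[0.0,[0,0,0],[0,0,-0.01]],[0.5,[0,0,-0.002],[0,0,0]],[0.5,[0,0,0],[0,0,0]],[0.5,[0,0,0],[0,0,0]],[0.5,[0,0,0],[0,0,0]],[0.5,[0,0,0],[0,0,0]],[0.5,[0,0,-0.02],[0,0,0]],[0.5,[0,0,-0.035],[0,0,0]],[0.5,[0,0,-0.035],[0,0,0]]])

```text
time: 58.55
eef_pos: [0.5769, -0.155, 0.1598]
tcp_rot: [1.0, 0.008, -0.002, -0.001]
contact_force: [1.2, -0.5, -0.5]
opening: 0.501
finger_force: 0.0
```

Request:
move_arm(moves=[[0.5,[0,0,-0.04],[0,0,0]],[0.5,[0,0,-0.04],[0,0,0]],[0.5,[0,0,0],[0,0,0]],[0.5,[0,0,0],[0,0,0]],[0.5,[0,0,0],[0,0,0]],[0.5,[0,0,0],[0,0,0]],[0.5,[0,0,0],[0,0,0]],[0.5,[0,0,0],[0,0,0]],[0.5,[0,0,0],[0,0,0]],[0.5,[0,0,0],[0,0,0]]])

```text
time: 59.38
eef_pos: [0.578, -0.1553, 0.2401]
tcp_rot: [1.0, 0.008, -0.001, -0.0]
contact_force: [1.0, -0.5, -0.5]
opening: 0.499
finger_force: 0.0
```

Run:
```python
from h import *
T=pose();print(T[:3,3],yaw());im=read_camera("wrist");cv2.imwrite("pics/w18.png",im[:,:,::-1])
for b in blobs(im,(0,150,60),(8,255,255),150)[:2]:
    r=cv2.minAreaRect(b);Q=np.array([ray("wrist",p,.090,T)[:2] for p in cv2.boxPoints(r)]);print(np.round(r[0]),np.round(r[1]),round(r[2],1),Q.round(4).tolist())
t=read_camera("top");s=read_camera("scene");cv2.imwrite("pics/s9.png",s[:,:,::-1]);cv2.imwrite("pics/t9.png",t[:,:,::-1])
for b in blobs(t,*PINK): 
    r=cv2.minAreaRect(b); print("pink",r[0],cv2.contourArea(b),ray("top",r[0],.081)[:2].round(3))
for b in blobs(t,*YEL,900): print("yel",cv2.minAreaRect(b)[0])
for b in blobs(t,*BLUE): 
    r=cv2.minAreaRect(b); print("blue",np.round(r[0]),np.round(r[1]))
# cartridge heights from scene view
for n,p in(("p1",(.6414,.1177)),("p2",(.6397,.0383))):
    for z in(.108,.117): print(n,z,proj("scene",[*p,z]).round(1))
for b in blobs(s,*BLUE): 
    x,y,w,h=cv2.boundingRect(b)
    if 220<x<400 and 230<y<340: print("scene blue",x,y,w,h)
```

```text
[ 0.57800429 -0.15534374  0.2401436 ] -3.1248143748810966
[319. 227.] [82. 18.] 90.0 [[0.6122, -0.1485], [0.6124, -0.1622], [0.5467, -0.1636], [0.5464, -0.1491]]
pink (430.0, 264.0) 78.5 [ 0.41  -0.316]
pink (405.0000305175781, 264.5) 78.0 [ 0.411 -0.24 ]
yel (414.9837951660156, 267.3890686035156)
yel (428.06402587890625, 337.39501953125)
blue [477. 115.] [42. 37.]
blue [336. 195.] [16. 17.]
blue [311. 196.] [16. 16.]
blue [286. 196.] [16. 16.]
blue [630. 208.] [28.  9.]
blue [492. 259.] [9. 5.]
blue [500. 234.] [4. 8.]
p1 0.108 [332.9 293.5]
p1 0.117 [332.9 290.5]
p2 0.108 [303.5 277.8]
p2 0.117 [303.4 274.8]
scene blue 319 297 29 21
scene blue 264 265 27 21
scene blue 290 281 28 20
scene blue 325 286 17 12
scene blue 296 271 16 11
```

The handle bar lies along station x at the stop. Both pinks stand in the large tray, and both fresh cartridges sit at locked height. I hand in.

```bash
python3 -c "
from plant import *
print(sign_off())"
```

```text
the job is handed in; nothing more can be done
None
```

The job is handed in: both spent cartridges are in the large yellow tray, both fresh cartridges are locked in ports 1 and 2, and the meter is on its pegs with the handle turned to its stop; I didn't measure the meter's 4 mm draw-down directly.

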